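# Load the punch holder and poise the rivet set over the last hinge rivet

## Robot

A 7-joint arm with a two-finger parallel gripper is mounted at the origin on a cart in front of the work surface, level with it; the furniture and walls round the work are solid. World frame = base frame: x ahead of the robot, y to its left, z up, the work surface at z = 0. Lengths are in m, angles in degrees, forces in N, time in s.
With the tool pointing down it reaches from about 0.4 to 0.85 m from the base axis. Payload 10.4 kg.
Tool frame: the origin (TCP) lies on the centre line of the jaws, within the pads' length; the fingertips stand 8 mm ahead of it and the grasp point (between the pads) lies 11 mm behind it; z points along the fingers, x is the direction in which the jaws open and shut, and the axes are right-handed (so a half turn about z gives the same grasp; the last joint's range is limited). The gripper opens to 85 mm and grips with 20 to 120 N. Pads are 22 mm wide; open, the fingers measure 114 mm over their backs; the gripper's body (76 mm by 85 mm) begins 54 mm behind the grasp point. The pads swing forward as they close: fully open they stand 13 mm farther back than shut.
Start: joints at [72.387, 19.034, -3.707, 83.658, 1.238, 77.344, -5.071], TCP at [0.176, -0.6, 0.239] pointing down, gripper open.
Joint ranges: [-148.97, 148.97], [-28.65, 121.19], [-84.17, 76.75], [9.2, 138.47], [-72.65, 252.65], [3.7, 117.97], [-149.18, 149.18]. Speed limits (degrees/s): [127.2, 127.2, 159.86, 159.86, 180, 180, 180].

## Interface

Orientations are given as a 3x3 rotation matrix whose columns are the frame's x, y, z axes.
In Python, from station import state, read_camera, arm, search_frame, spot_point gives the robot as it stands.
- The arm moves only by the tool servo_tool, never from a script. Its argument "plan" is a list of rows, each an object with "translation": the shift along the tool's x, y, z in mm, a list of three; "spin": the turn about the tool's z in rad. In form: [{"translation": [dx, dy, dz], "spin": spin}, ...]. A call has 1 to 20 rows; each row shifts and turns the commanded pose from where the row before left it, along the tool's axes as they then stand; what a row does not reach is not made up. A row lasts 1/10 s, in which the tool goes at most 50 mm and 8.59 degrees, less where a joint would pass 70% of its speed; a pose out of reach is approached as far as the arm can. A call with a gripper value outside its range is refused whole. "grip" is the opening in per cent of the stroke, from 0 (shut) to 100 (fully open), set as the call begins (left out, the last holds). The fingers move at their own pace and stop on an object; the grip force is fixed at half the most. Time passes only in rows, so rows that do not move let the fingers close. It gives the time, the measured TCP pose, the force and the opening at its end, in the units of the state.
- state(): the state, without advancing time (a new reading comes with each control period).
- read_camera(name): name is "scene" or "side" or "wrist"; returns a dict with "color" (480x640x3 uint8, blue, green, red), "fx", "fy", "cx", "cy" (pixels), "xyz" and "attitude" of the camera in the world. Camera axes: x right, y up, looking along -z (the intrinsics and any distortion apply to the point x, -y, -z); pixel columns grow to the right and rows downward; lengths in m; the calibration is good to about 2 mm. A picture is of the moment at which its call begins. There is no depth.
- arm.job_done(): hands the job in, once; it reports no verdict.
Trained networks look in a picture, given as the dict that the camera call returned (one of the last four; its "shot" number tells which), for a name from the list of things; names that differ only in an ending like _2 or _b are one class to them, and where a whole thing is asked for, a point or a joint stands for the part that bears it (a point fixed in the world has none). Each returns a list of dicts, best first, with "confidence" (0 to 1); they miss things now and then, are a little off and sometimes report something else, mostly with a low value. They report only what shows in the picture. A call takes as long as a camera call. They do not tell look-alikes from the thing itself.
- search_frame(picture, thing): "rect" ([centre column, centre row, width, height] in pixels, round what is visible of it).
- spot_point(picture, thing): "location" ([column, row] in pixels: a listed point, or the origin of a listed thing).
The state is a dict: "time": time; "qpos": joint angles; "joint_vel": joint speeds; "joint_torque": joint torques, N m; "ee_pos": TCP position; "ee_rot": TCP orientation; "wrist_force": force on the tool from outside, world axes, zero at the start; "moment": the same for the moment, N m; "opening": finger opening in m.
Only numpy, scipy, OpenCV 4.12 (cv2) and the standard library are available. Lean on these libraries where they do the work, as an engineer would, in place of code of your own. Each camera call takes 0.05 s, during which the arm holds its last target.

## Task

Take the rivet set (the steel punch with the collar) out of the punch rack, slide it nose down into the sleeve of the punch holder and let go of it; then lift the holder level by its wooden handle so that the set hangs in it by its collar. Carry it over the box and spools without disturbing them, and finish still holding it, steady, with the nose of the set centred about one centimetre above the only rivet on the hinge that still stands up, never touching the rivet, hinge or anvil: I will check the aim before I strike.

Things in the scene. Friction and masses are not known exactly. Their poses are not given: they have to be found in the camera images.
- set_shank (a point): Rivet set: round steel punch with a collar, 107 mm long, 90 g, loose, upright nose down in the end hole of the wooden punch rack. This point: on its axis 88 mm above the nose, middle of the grooved hand grip (13 mm across, 69 to 107 mm above the nose), the place to grip. z axis: from nose to head.
- set_nose (a point): Centre of the nose (lower end) of the rivet set, in the rack 6 mm above the bench. Shank 12 mm across, its last 6 mm tapering to 9 mm at the nose; collar 22 mm across from 62 to 69 mm above the nose. z axis as set_shank.
- rack: Punch rack: fixed wooden block 46 x 104 x 46 mm (x, y, z), origin under its centre, with three holes 40 mm deep along y. The rivet set stands in the hole at +y 32 mm (14 mm across). The other two hold plain steel punches without a collar, which end 13 mm above the block and stay there.
- holder_grip (a point): Punch holder: lies level on the bench, loose, about 0.4 kg, 34 mm tall, 138 mm long. This point: middle of its handle, 17 mm above its underside; dark wooden scales on a steel tang, 26 mm wide (y), 82 mm long (x). x axis: along the handle to the sleeve; z up. It balances within 15 mm of this point, with or without the set.
- sleeve_top (a point): Mouth centre of the holder's steel sleeve, 65 mm along +x from holder_grip, 17 mm above it. Upright tube open at both ends, 34 mm tall, 32 mm across, bore 14.4 mm. With holder on the bench, the set put in stands nose on the bench; as the holder is lifted it slides down till its collar rests on the sleeve and the nose sticks out 28 mm below. Axes as holder_grip.
- rivet_top (a point): Top centre of the copper rivet that still stands up from the hinge: a pin 6 mm across and 9 mm high with a flat washer 14 mm across round its foot; this point is about 53 mm above the bench. The hinge's other three rivets are already hammered to low domes 3 mm high.
- anvil: Rivet anvil: fixed steel block on a wooden foot 112 x 84 mm (x, y), 38 mm tall, origin under its centre; a brass hinge 87 x 34 mm lies along its x on top, fixed to it. The standing rivet is at x +32, y +9 mm.
- bench_lamp: Bench lamp folded up at the back left; keep the arm clear of it. Origin on the bench, below the shade. The shade fills about 0.06 m either way in x and from 0.12 m right (-y) to 0.14 m left (+y) of it, 0.32 to 0.57 m above the bench; arm and post go on to 0.35 m left. Swing past it nearer to the robot (within 0.42 m of the base axis, 0.4 m up, all is clear).
- tack_box: Square lidded tin box 69 x 69 x 60 mm standing between holder and anvil, origin under its centre; leave it alone.
- spool_white: Wooden spool with white thread, 42 mm across, 55 mm tall, standing, origin under its centre; leave it alone.
- spool_black: Wooden spool with black thread, 42 mm across, 60 mm tall, standing, origin under its centre; leave it alone.
Not all that is in view belongs to the job. What is shaped like the part that bears set_shank but orange or purple is not meant.

How it is judged:
By the outcome, as a careful person would: the job done as asked, in the order asked, and still so for the second after the job is handed in, while the arm keeps its last pose, push and grip.
It also fails if it takes over 69 s, if anything falls off the work surface, if the arm or the gripper's body presses on something with over 40 N, if the wrist force passes 120 N, or if a joint passes its speed limit or range.

## Working session

There is one attempt and no reset: what is moved stays moved. The work goes in short steps, Python scripts to look and compute and a tool call to move; the robot and the scene stay as the last step left them, time stands still between calls to the robot, and variables do not carry over. Pictures are saved under pics/ and viewed, and the job is handed in when it is done.

Besides the shell and the picture viewer there is one more tool, called after "Request:" as name([rows], argument=value, ...), one row to a line, values as JSON. servo_tool: Moves the arm, as the interface text tells. Its arguments: {"type":"object","properties":{"plan":{"type":"array","items":{"type":"object","properties":{"translation":{"type":"array","items":{"type":"number"}},"spin":{"type":"number"}}}},"grip":{"type":"number"}},"required":["plan"]}

```bash
ls; mkdir -p pics; cat > h.py <<'E'
import numpy as np, cv2
from station import state, read_camera, arm, search_frame, spot_point
def ray(p,uv):
    u,v=uv; d=np.array([(u-p['cx'])/p['fx'],-(v-p['cy'])/p['fy'],-1.0])
    R=np.array(p['attitude']); d=R@d; return np.array(p['xyz']),d/np.linalg.norm(d)
def atz(p,uv,z):
    o,d=ray(p,uv); return o+d*(z-o[2])/d[2]
def proj(p,X):
    c=np.array(p['attitude']).T@(np.array(X)-np.array(p['xyz'])); return [p['cx']+p['fx']*c[0]/-c[2], p['cy']-p['fy']*c[1]/-c[2]]
def tri(rs):
    A=np.zeros((3,3));b=np.zeros(3)
    for o,d in rs:
        P=np.eye(3)-np.outer(d,d);A+=P;b+=P@o
    X=np.linalg.solve(A,b); return X,[np.linalg.norm((np.eye(3)-np.outer(d,d))@(X-o))*1000 for o,d in rs]
E
python3 - <<'E'
from h import *
np.set_printoptions(precision=4,suppress=True)
print(state())
ps={}
for n in['scene','side','wrist']:
    p=read_camera(n);ps[n]=p;cv2.imwrite(f'pics/{n}0.png',p['color']);print(n,{k:v for k,v in p.items() if k!='color'})
for t in ['set_shank','set_nose','rack','holder_grip','sleeve_top','rivet_top','anvil','bench_lamp','tack_box','spool_white','spool_black']:
    for n in ps:
        for r in spot_point(ps[n],t)[:4]: print(t,n,np.round(r['location'],1),round(r['confidence'],2))
E
```

```text
pics
{'time': 0.0, 'qpos': array([72.3884, 19.0713, -3.7063, 83.7082,  1.2381, 77.3428, -5.0719]), 'joint_vel': array([ 0.0198,  0.0803,  0.0452,  0.0413,  0.014 ,  0.0548, -0.    ]), 'joint_torque': array([  0.0001, -62.545 ,   0.0489, -39.1617,   0.0161,   0.0097,
        -0.    ]), 'ee_pos': array([ 0.1755, -0.5995,  0.2385]), 'ee_rot': array([[ 0.2809, -0.9597, -0.0005],
       [-0.9597, -0.2809,  0.0014],
       [-0.0014,  0.0001, -1.    ]]), 'wrist_force': array([ 0.0343,  0.3363, -0.0049]), 'moment': array([0.0015, 0.0145, 0.009 ]), 'opening': 0.08537179076537538}
scene {'fx': 484.96380587632456, 'fy': 484.96380587632456, 'cx': 320.7568818521109, 'cy': 231.31272696784015, 'xyz': array([ 0.1137, -0.8566,  1.0041]), 'attitude': array([[ 0.7932,  0.4722, -0.3845],
       [-0.6088,  0.6295, -0.4828],
       [ 0.0141,  0.617 ,  0.7868]]), 'shot': 1}
side {'fx': 449.85715037602847, 'fy': 449.85715037602847, 'cx': 325.3027991655161, 'cy': 230.92612931198374, 'xyz': array([ 0.5296, -1.1321,  0.6414]), 'attitude': array([[ 0.9996,  0.0154, -0.023 ],
       [-0.0277,  0.5408, -0.8407],

[... 719 characters left out ...]
[348.  267.6] 0.78
rack side [343.3 290.1] 0.97
holder_grip scene [310.5 294. ] 0.8
sleeve_top scene [308.  266.6] 0.6
sleeve_top scene [343.1 215.6] 0.5
sleeve_top side [299.7 262.6] 0.58
rivet_top scene [290.7 170.8] 0.55
rivet_top side [352.7 198.7] 0.91
rivet_top side [348.5 241.6] 0.29
anvil scene [284.1 193.9] 0.79
anvil side [339.8 214.1] 0.96
anvil side [354.1 197.7] 0.46
tack_box scene [314.7 242.5] 0.88
tack_box side [336.9 256.7] 0.87
tack_box side [342.2 215.5] 0.41
spool_white scene [280.7 243.4] 0.89
spool_white scene [286.2 191.8] 0.33
spool_white side [300.4 248.9] 0.57
spool_white side [343.7 218.2] 0.3
spool_black scene [345.4 215.9] 0.63
spool_black side [377.8 252.8] 0.81
```

View pics/scene0.png

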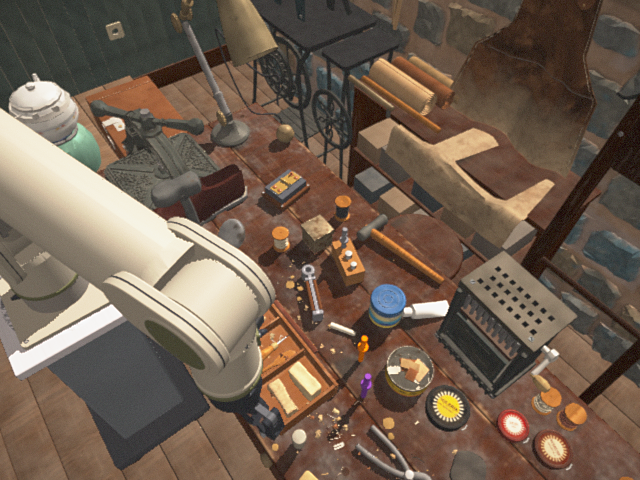

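View pics/side0.png

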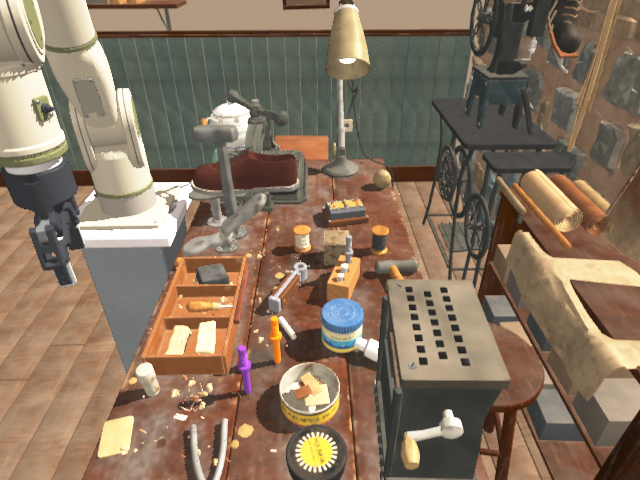

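View pics/wrist0.png

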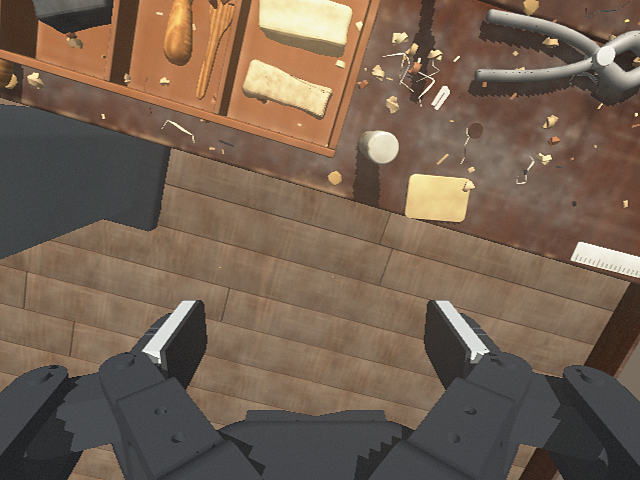

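```bash
python3 - <<'E'
import cv2
a=cv2.imread('pics/scene0.png')[150:390,230:430];b=cv2.imread('pics/side0.png')[170:410,230:430]
import numpy as np
cv2.imwrite('pics/crop0.png',cv2.resize(np.hstack([a,b]),(800,480),interpolation=cv2.INTER_CUBIC))
E
```

```text
(no output)
```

View pics/crop0.png

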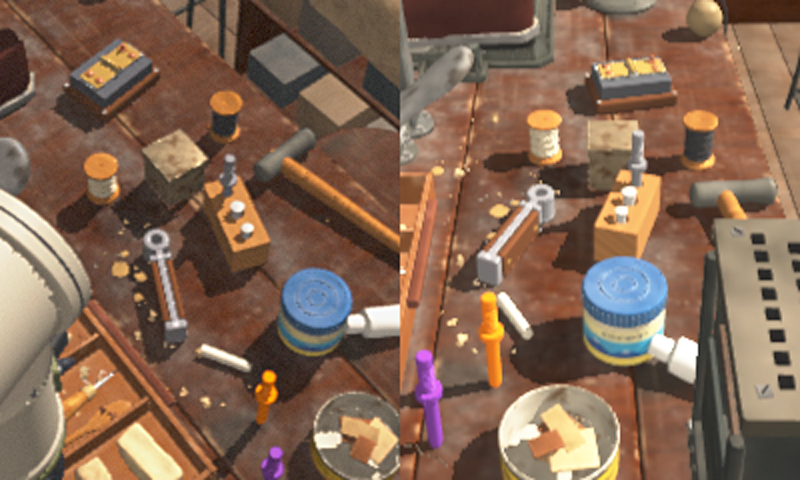

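The scene picture shows the steel, collared set in the rack's end hole at scene (344,231), side (347,243). Things it could be taken for:
- orange punch: scene (363,348), side (276,340)
- purple punch: scene (366,385), side (243,370)
- plain punches in the rack: scene (348,255) and (353,266)

I choose the steel one with the collar. The holder is at scene (310,292), with its sleeve at (308,268).

```bash
python3 - <<'E'
from h import *
np.set_printoptions(precision=4,suppress=True)
s=read_camera('scene');d=read_camera('side')
def go(n,a,b): print(n,*tri([ray(s,a),ray(d,b)]))
go('shank',(342,231.4),(346.4,243.6))
go('rivet',(290.7,170.8),(352.7,198.7))
go('sleeve',(308,266.6),(299.7,266))
go('anvil',(284.1,193.9),(339.8,214.1))
go('box',(314.7,242.5),(336.9,256.7))
go('rack',(348,267.6),(343.3,290.1))
print('grip',atz(s,(310.5,294),.017), 'white',atz(s,(280.7,243.4),0),'sleeve',atz(s,(308,266.6),.034),atz(d,(301,264),.034))
print('black',atz(d,(377.8,252.8),0), 'rivet',atz(s,(290.7,170.8),.053),atz(d,(352.7,198.7),.053))
print('lamp',atz(s,(230,135),0))
E
```

```text
shank [ 0.5983 -0.3287  0.0921] [np.float64(1.426332155031438), np.float64(1.426332155031646)]
rivet [ 0.6355 -0.0611  0.0573] [np.float64(3.16238522528998), np.float64(3.1623852252898996)]
sleeve [ 0.4957 -0.3301  0.0348] [np.float64(1.6307648062988702), np.float64(1.6307648062988624)]
anvil [ 0.5956 -0.0879  0.0208] [np.float64(2.427752317707341), np.float64(2.427752317707385)]
box [ 0.5771 -0.2542 -0.003 ] [np.float64(6.215654988877709), np.float64(6.215654988877766)]
rack [ 0.5903 -0.3705 -0.0041] [np.float64(0.3632334004848893), np.float64(0.3632334004848288)]
grip [ 0.4629 -0.3849  0.017 ] white [ 0.4977 -0.21    0.    ] sleeve [ 0.4976 -0.3285  0.034 ] [ 0.4973 -0.3235  0.034 ]
black [ 0.6827 -0.2381  0.    ] rivet [ 0.6413 -0.0549  0.053 ] [ 0.6337 -0.0579  0.053 ]
lamp [0.6103 0.23   0.    ]
```

Request:
servo_tool([
  {"translation":[-10,-37,-2],"spin":0},
  {"translation":[-10,-37,-2],"spin":0},
  {"translation":[-10,-37,-2],"spin":0},
  {"translation":[-10,-37,-2],"spin":0},
  {"translation":[-10,-37,-2],"spin":0},
  {"translation":[-10,-37,-2],"spin":0},
  {"translation":[-10,-37,-2],"spin":0},
  {"translation":[-10,-37,-2],"spin":0},
  {"translation":[-10,-37,-2],"spin":0},
  {"translation":[-10,-37,-2],"spin":0},
  {"translation":[0,0,0],"spin":-0.127},
  {"translation":[0,0,0],"spin":-0.127},
  {"translation":[0,0,0],"spin":-0.127},
  {"translation":[0,0,0],"spin":-0.127},
  {"translation":[0,0,0],"spin":-0.127},
  {"translation":[0,0,0],"spin":-0.127},
  {"translation":[0,0,0],"spin":0},
  {"translation":[0,0,0],"spin":0},
])

```text
time: 3.7
ee_pos: [0.5026, -0.4, 0.2593]
ee_rot: [[0.864, -0.504, 0.0], [-0.504, -0.864, -0.0], [0.0, -0.0, -1.0]]
wrist_force: [-0.5, 0.4, 0.6]
opening: 0.0853
```

```bash
python3 - <<'E'
from h import *
np.set_printoptions(precision=4,suppress=True)
print(state())
ps={n:read_camera(n) for n in['wrist','scene','side']}
p=ps['wrist'];cv2.imwrite('pics/wrist1.png',p['color']);print(p['xyz'])
for t,z in [('set_shank',.094),('rack',0),('holder_grip',.017),('sleeve_top',.034),('rivet_top',.053),('tack_box',0),('spool_white',0),('spool_black',0)]:
    for n in ps:
        for r in spot_point(ps[n],t)[:3]: print(t,n,np.round(r['location'],1),round(r['confidence'],2),atz(ps[n],r['location'],z))
for n in ['scene','side']: cv2.imwrite(f'pics/{n}1.png',ps[n]['color'])
E
```

```text
{'time': 3.7, 'qpos': array([ 49.9481,  22.1235, -20.9317,  78.2327,   7.8262,  81.0539,
        -1.0321]), 'joint_vel': array([-0.3087, -0.0823,  0.2382,  0.0351, -0.0405, -0.0595, -0.2041]), 'joint_torque': array([  0.135 , -64.8256,  -4.4828, -39.3139,   0.0357,   0.0052,
         0.3813]), 'ee_pos': array([ 0.5026, -0.4   ,  0.2593]), 'ee_rot': array([[ 0.8639, -0.5037,  0.0001],
       [-0.5037, -0.8639, -0.    ],
       [ 0.0001, -0.    , -1.    ]]), 'wrist_force': array([-0.5038,  0.4301,  0.6404]), 'moment': array([ 0.0471,  0.0318, -0.0566]), 'opening': 0.08530839751881401}
[ 0.5366 -0.3402  0.394 ]
set_shank wrist [383.5  89.3] 0.87 [ 0.5986 -0.3379  0.094 ]
set_shank wrist [366.6 392.4] 0.71 [ 0.4604 -0.5707  0.094 ]
set_shank wrist [267.9 150.3] 0.71 [ 0.499  -0.3319  0.094 ]
set_shank scene [367.4 381.5] 0.76 [ 0.4068 -0.643   0.094 ]
set_shank scene [367.4 342.7] 0.43 [ 0.4595 -0.5821  0.094 ]
set_shank scene [339.1 232.8] 0.41 [ 0.5906 -0.328   0.094 ]
set_shank side [241.7 357.2] 0.87 [ 0.4119 -0.6431  0.094 ]
set_shank side [274.5 324.8] 0.6 [ 0.4585 -0.5736  0.094 ]
[... 629 characters left out ...]
 0.7 [ 0.6383 -0.0643  0.053 ]
rivet_top scene [345.6 268. ] 0.34 [ 0.5584 -0.3953  0.053 ]
rivet_top side [353.2 195.6] 0.98 [ 0.6364 -0.0402  0.053 ]
tack_box wrist [305.9  37.8] 0.65 [ 0.5747 -0.2588  0.    ]
tack_box scene [316.2 238.9] 0.95 [ 0.5796 -0.2533  0.    ]
tack_box scene [291.  174.9] 0.2 [ 0.6617 -0.0244  0.    ]
tack_box side [337. 258.] 0.78 [ 0.5818 -0.2567  0.    ]
spool_white wrist [211.1  40.8] 0.89 [ 0.4946 -0.2152  0.    ]
spool_white scene [278.9 243.4] 0.72 [ 0.494  -0.2072  0.    ]
spool_white side [301.4 246.5] 0.69 [ 0.4952 -0.2056  0.    ]
spool_black scene [344.7 215.7] 0.53 [ 0.6888 -0.2368  0.    ]
spool_black side [381.1 251.8] 0.92 [ 0.6914 -0.2341  0.    ]
```

View pics/wrist1.png

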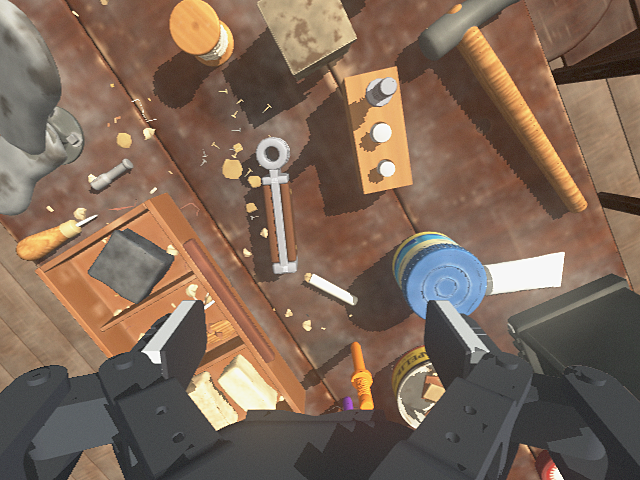

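```bash
python3 - <<'E'
import cv2,numpy as np
im=cv2.imread('pics/wrist1.png')
a=im[55:205,320:440];b=im[125:285,230:310]
a=cv2.resize(a,None,fx=3.2,fy=3.2,interpolation=cv2.INTER_CUBIC);b=cv2.resize(b,None,fx=3,fy=3,interpolation=cv2.INTER_CUBIC)
print(a.shape,b.shape)
cv2.imwrite('pics/crop1.png',np.hstack([a,b]))
E
```

```text
(480, 384, 3) (480, 240, 3)
```

View pics/crop1.png

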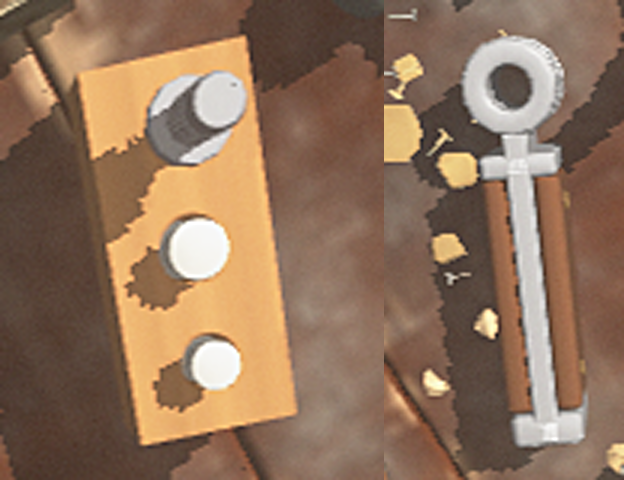

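```bash
python3 - <<'E'
from h import *
np.set_printoptions(precision=4,suppress=True)
p=read_camera('wrist')
H=atz(p,(388.4,86.3),.113);C=atz(p,(320+190/3.2,55+120/3.2),.075);S=atz(p,(271.7,153.3),.034);T=atz(p,(285.3,267.7),.028)
P2=atz(p,(380.9,132.5),.059);P3=atz(p,(386.9,168.1),.059)
print('head',H,'collar',C,'sleeve',S,'tail',T,np.linalg.norm(S-T))
print(P2,P3, 2*P2-P3)
d=(S-T)[:2];print('yaw holder',np.degrees(np.arctan2(d[1],d[0])), 'grip',S[:2]-.065*d/np.linalg.norm(d))
R=state()['ee_rot'];e=state()['ee_pos']
for n,X in [('set',H),('sleeve',S)]:
    print(n,'tool shift mm xy',(R.T@(X-e))*1000)
E
```

```text
head [ 0.5984 -0.3376  0.113 ] collar [ 0.5983 -0.3378  0.075 ] sleeve [ 0.4929 -0.3344  0.034 ] tail [ 0.4426 -0.4414  0.028 ] 0.11836132653794411
[ 0.5877 -0.3673  0.059 ] [ 0.5784 -0.3973  0.059 ] [ 0.597  -0.3374  0.059 ]
yaw holder 64.81807236016576 grip [ 0.4652 -0.3932]
set tool shift mm xy [  51.7394 -101.8238  146.3393]
sleeve tool shift mm xy [-41.2189 -51.8144 225.3351]
```

Request:
servo_tool([
  {"translation":[6.5,-13,12.5]},
  {"translation":[6.5,-13,12.5]},
  {"translation":[6.5,-13,12.5]},
  {"translation":[6.5,-13,12.5]},
  {"translation":[6.5,-13,12.5]},
  {"translation":[6.5,-13,12.5]},
  {"translation":[6.5,-12,12.5]},
  {"translation":[6.5,-12,12.5]},
  {"translation":[0,0,0]},
  {"translation":[0,0,0]},
  {"translation":[0,0,0]},
], grip=60)

```text
validation failed for argument at $.pl...
```

```bash
python3 - <<'E'
from h import *
np.set_printoptions(precision=4,suppress=True)
s=state();print(s['ee_pos'],s['opening'],s['qpos'])
p=read_camera('wrist');d=read_camera('side')
for q in(p,d):
    print([ (np.round(r['location'],1),round(r['confidence'],2)) for r in spot_point(q,'set_shank')[:3]])
e=s['ee_pos'];g=e.copy();g[2]=.113
print('pred head px under tcp',proj(p,g))
im=p['color'].copy();cv2.drawMarker(im,tuple(int(x) for x in proj(p,g)),(0,0,255))
side=d['color'][190:310,290:400]
cv2.imwrite('pics/w2.png',im);cv2.imwrite('pics/s2.png',cv2.resize(side,None,fx=5,fy=5,interpolation=cv2.INTER_CUBIC))
E
```

```text
[ 0.5026 -0.3999  0.2593] 0.08532177216164596 [ 49.9529  22.1243 -20.954   78.2325   7.8392  81.0562  -0.826 ]
[(array([362., 397.]), 0.94), (array([383. ,  89.8]), 0.82)]
[(array([277.1, 322.5]), 0.8), (array([241.5, 359.9]), 0.71), (array([347.8, 242.5]), 0.5)]
pred head px under tcp [np.float64(315.16883155636083), np.float64(226.0414112569137)]
```

View pics/w2.png

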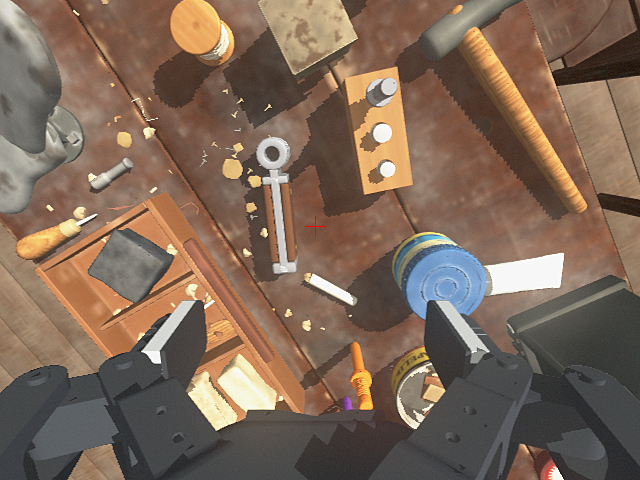

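View pics/s2.png

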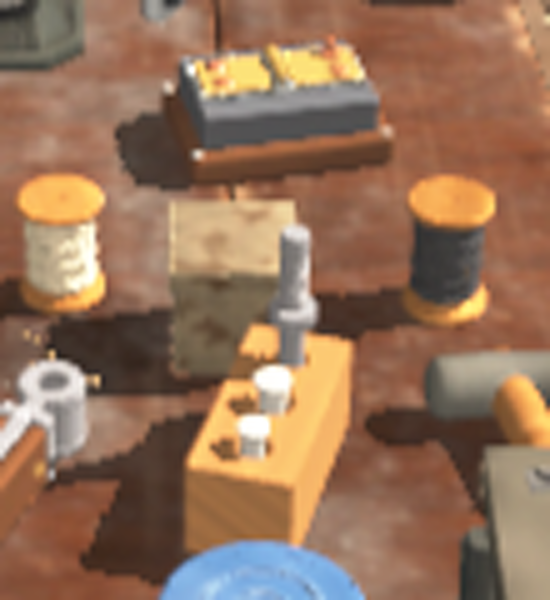

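The move was refused because I left out `spin`, so the arm didn't move. The picture still shows the set at wrist (383,90) and the sleeve at (272,153). I'm sending it again with `spin` included.

Request:
servo_tool([
  {"translation":[6.5,-13,12.5],"spin":0},
  {"translation":[6.5,-13,12.5],"spin":0},
  {"translation":[6.5,-13,12.5],"spin":0},
  {"translation":[6.5,-13,12.5],"spin":0},
  {"translation":[6.5,-13,12.5],"spin":0},
  {"translation":[6.5,-13,12.5],"spin":0},
  {"translation":[6.5,-12,12.5],"spin":0},
  {"translation":[6.5,-12,12.5],"spin":0},
  {"translation":[0,0,0],"spin":0},
  {"translation":[0,0,0],"spin":0},
  {"translation":[0,0,0],"spin":0},
], grip=60)

```text
time: 6.4
ee_pos: [0.5985, -0.3386, 0.1601]
ee_rot: [[0.865, -0.501, 0.001], [-0.501, -0.865, -0.001], [0.001, 0.001, -1.0]]
wrist_force: [-0.5, 0.1, 0.1]
opening: 0.0513
```

```bash
python3 - <<'E'
from h import *
np.set_printoptions(precision=4,suppress=True)
s=state();print(s['ee_pos'],s['opening'],s['qpos'])
p=read_camera('wrist');d=read_camera('side');c=read_camera('scene')
e=s['ee_pos'];g=e.copy();g[2]=.113
print('pred head px under tcp',proj(p,g))
im=p['color'].copy();cv2.drawMarker(im,tuple(int(x) for x in proj(p,g)),(0,0,255))
side=np.hstack([d['color'][190:310,290:400],c['color'][190:310,290:400]])
cv2.imwrite('pics/w3.png',im);cv2.imwrite('pics/s3.png',cv2.resize(side,None,fx=3.6,fy=3.6,interpolation=cv2.INTER_CUBIC))
E
```

```text
[ 0.5985 -0.3386  0.1601] 0.05125547363358027 [ 40.7214  31.2241 -21.7978  77.8087  11.6554  73.091  -11.6669]
pred head px under tcp [np.float64(315.51099499047945), np.float64(270.89583605528736)]
```

View pics/w3.png

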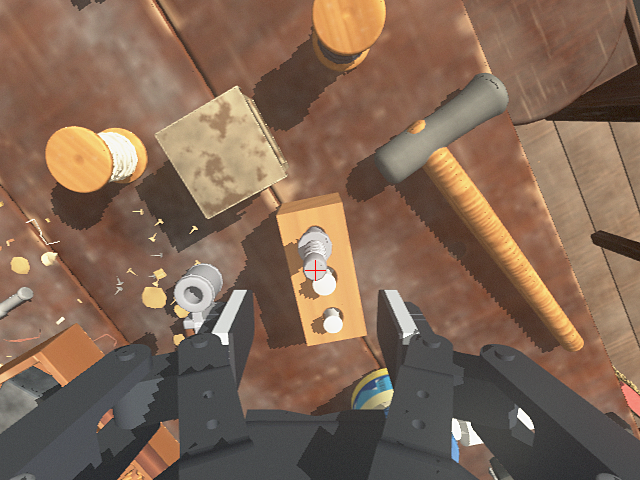

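View pics/s3.png

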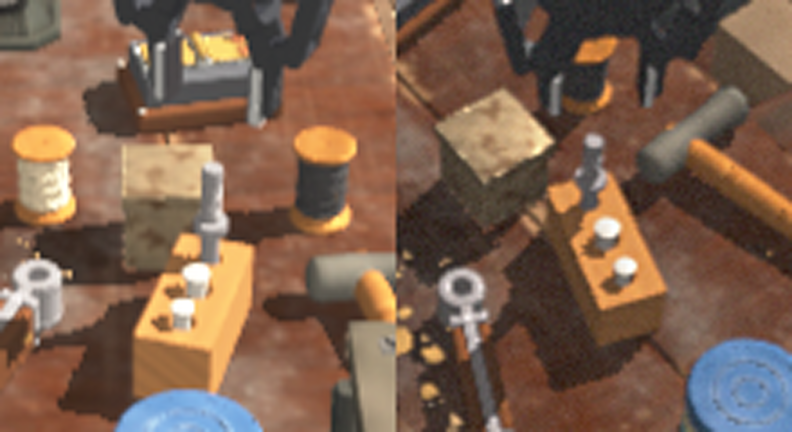

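The wrist view shows the head at (315,270), right under the predicted TCP mark. Going down to grip it.

Request:
servo_tool([
  {"translation":[0,0,10],"spin":0},
  {"translation":[0,0,10],"spin":0},
  {"translation":[0,0,10],"spin":0},
  {"translation":[0,0,10],"spin":0},
  {"translation":[0,0,10],"spin":0},
  {"translation":[0,0,10],"spin":0},
  {"translation":[0,0,7],"spin":0},
  {"translation":[0,0,6],"spin":0},
  {"translation":[0,0,0],"spin":0},
  {"translation":[0,0,0],"spin":0},
  {"translation":[0,0,0],"spin":0},
])

```text
time: 7.65
ee_pos: [0.599, -0.3378, 0.0869]
ee_rot: [[0.866, -0.5, 0.001], [-0.5, -0.866, -0.0], [0.001, -0.0, -1.0]]
wrist_force: [0.1, -0.1, 0.7]
opening: 0.0512
```

Request:
servo_tool([
  {"translation":[0,0,0],"spin":0},
  {"translation":[0,0,0],"spin":0},
  {"translation":[0,0,0],"spin":0},
  {"translation":[0,0,0],"spin":0},
  {"translation":[0,0,0],"spin":0},
  {"translation":[0,0,0],"spin":0},
  {"translation":[0,0,0],"spin":0},
  {"translation":[0,0,0],"spin":0},
], grip=0)

```text
time: 8.45
ee_pos: [0.5988, -0.3377, 0.0866]
ee_rot: [[0.866, -0.5, 0.0], [-0.5, -0.866, -0.0], [0.001, 0.0, -1.0]]
wrist_force: [-0.7, -0.3, 4.6]
opening: 0.0116
```

```bash
python3 - <<'E'
from h import *
np.set_printoptions(precision=4,suppress=True)
s=state();print(s['ee_pos'],s['opening'],s['wrist_force'],s['moment'])
p=read_camera('wrist');d=read_camera('side');c=read_camera('scene')
side=np.hstack([d['color'][190:310,290:400],c['color'][190:310,290:400]])
cv2.imwrite('pics/w4.png',p['color']);cv2.imwrite('pics/s4.png',cv2.resize(side,None,fx=3.6,fy=3.6,interpolation=cv2.INTER_CUBIC))
E
```

```text
[ 0.5988 -0.3377  0.0866] 0.011556404598713307 [-0.7301 -0.2953  4.575 ] [0.0616 0.2397 0.0018]
```

View pics/w4.png

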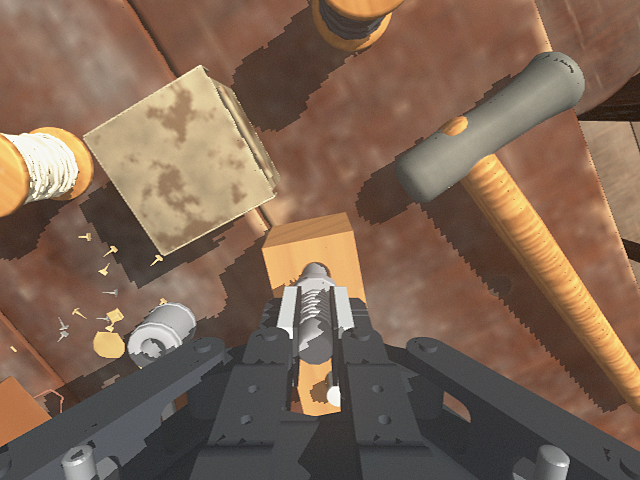

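View pics/s4.png

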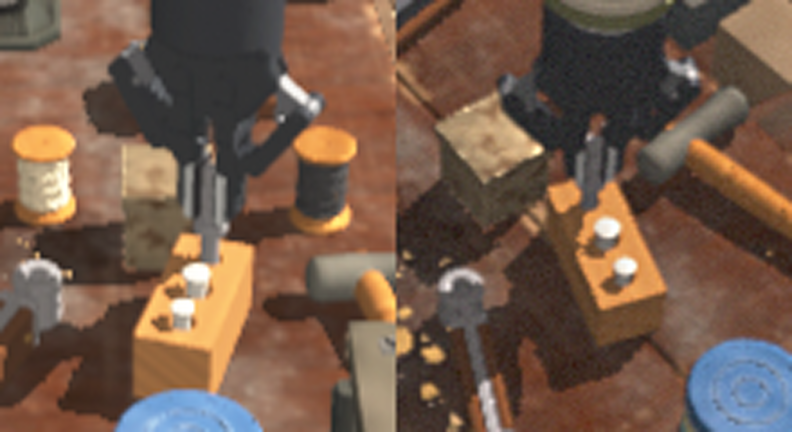

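Gripped at 11.6 mm: the set sits between the pads at wrist (315,310), and the tool is vertical. Lifting it out.

Request:
servo_tool([
  {"translation":[0,0,-5],"spin":0},
  {"translation":[0,0,-10],"spin":0},
  {"translation":[0,0,-10],"spin":0},
  {"translation":[0,0,-10],"spin":0},
  {"translation":[0,0,-10],"spin":0},
  {"translation":[0,0,-10],"spin":0},
  {"translation":[0,0,-10],"spin":0},
  {"translation":[0,0,-10],"spin":0},
  {"translation":[0,0,0],"spin":0},
  {"translation":[0,0,0],"spin":0},
  {"translation":[0,0,0],"spin":0},
])

```text
time: 9.7
ee_pos: [0.5983, -0.3375, 0.1606]
ee_rot: [[0.866, -0.5, -0.001], [-0.5, -0.866, 0.0], [-0.001, 0.0, -1.0]]
wrist_force: [0.1, -0.5, -1.2]
opening: 0.0116
```

```bash
python3 - <<'E'
from h import *
import pickle
np.set_printoptions(precision=4,suppress=True)
s=state();print(s['ee_pos'],s['opening'],s['wrist_force'],s['moment'])
p=read_camera('wrist');d=read_camera('side');c=read_camera('scene')
pickle.dump((s,p,d,c),open('l5.pkl','wb'))
print([(r['location'],r['confidence'],atz(p,r['location'],.034)) for r in spot_point(p,'sleeve_top')])
side=np.hstack([d['color'][170:290,280:390],c['color'][170:290,280:390]])
cr=p['color'][230:350,130:250]
cv2.imwrite('pics/w5.png',np.hstack([cv2.resize(p['color'],(400,300)),cv2.resize(cr,(400,400))[:300]])) if 0 else None
cv2.imwrite('pics/w5.png',p['color']);cv2.imwrite('pics/s5.png',cv2.resize(side,None,fx=3.6,fy=3.6,interpolation=cv2.INTER_CUBIC))
E
```

```text
[ 0.5983 -0.3375  0.1606] 0.01164966422967857 [ 0.1399 -0.4905 -1.2135] [-0.0079  0.0125  0.0582]
[([193.5, 294.4], 0.62, array([ 0.4926, -0.3333,  0.034 ]))]
```

View pics/w5.png

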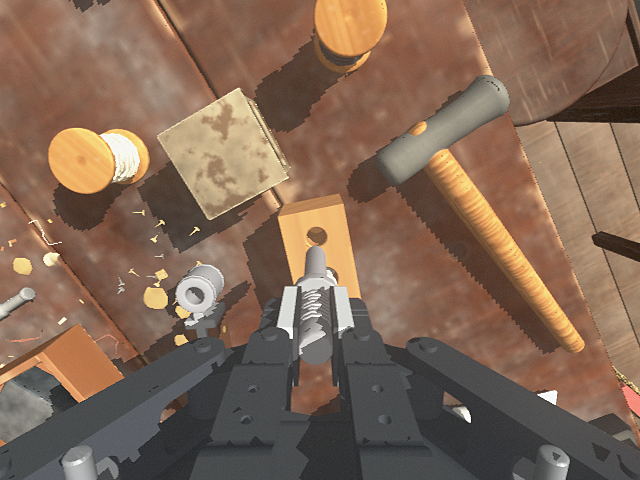

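View pics/s5.png

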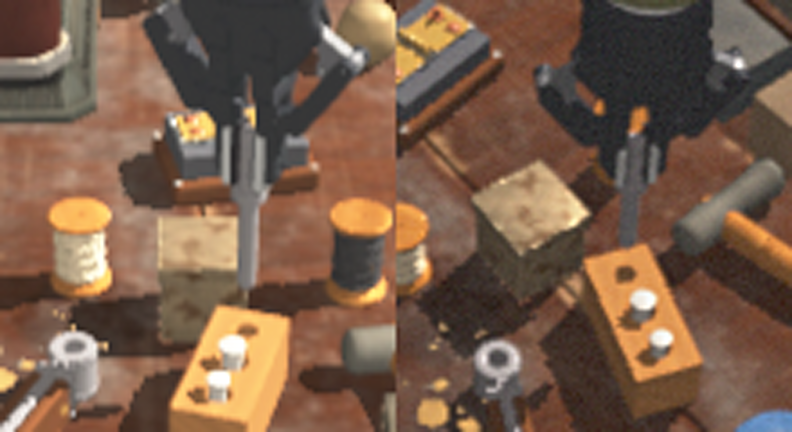

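```bash
python3 - <<'E'
import pickle
from h import *
s,p,d,c=pickle.load(open('l5.pkl','rb'))
a=cv2.resize(p['color'][255:335,155:255],None,fx=4,fy=4,interpolation=cv2.INTER_CUBIC)
b=cv2.resize(p['color'][230:310,265:365],None,fx=4,fy=4,interpolation=cv2.INTER_CUBIC)
np.set_printoptions(precision=4,suppress=True)
for h in (.08,):print('nose pred px',proj(p,[*s['ee_pos'][:2],h]))
cv2.imwrite('pics/c5.png',np.hstack([a,b]))
e=s['ee_pos']
for q,n in((d,'side'),(c,'scene')): print(n,'pred nose',proj(q,[*e[:2],.08]),'sleeve pred',proj(q,[.4926,-.334,.034]))
u,v=map(int,proj(d,[*e[:2],.1]));u2,v2=map(int,proj(c,[*e[:2],.1]))
D=cv2.resize(d['color'][v-30:v+70,u-70:u+30],None,fx=4,fy=4,interpolation=cv2.INTER_CUBIC)
C=cv2.resize(c['color'][v2-30:v2+70,u2-70:u2+30],None,fx=4,fy=4,interpolation=cv2.INTER_CUBIC)
print((u-70,v-30),(u2-70,v2-30))
cv2.imwrite('pics/d5.png',np.hstack([D,C]))
E
```

```text
nose pred px [np.float64(315.54149615802737), np.float64(251.6154596341321)]
side pred nose [np.float64(347.012427494406), np.float64(250.06218542073952)] sleeve pred [np.float64(298.8140152039428), np.float64(266.8741870086319)]
scene pred nose [np.float64(343.8405277677823), np.float64(237.3694530259202)] sleeve pred [np.float64(307.7002632967686), np.float64(269.1623155537355)]
(277, 212) (274, 202)
```

View pics/c5.png

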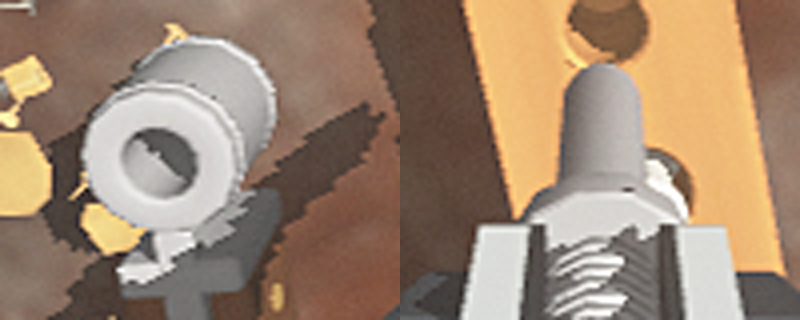

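View pics/d5.png

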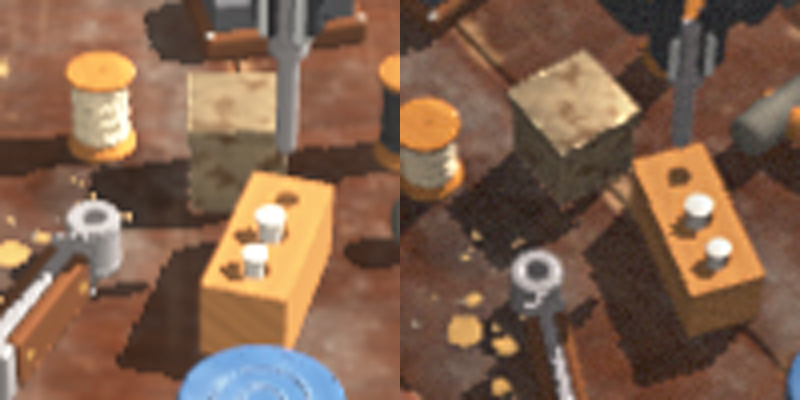

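```bash
python3 - <<'E'
import pickle
from h import *
np.set_printoptions(precision=4,suppress=True)
s,p,d,c=pickle.load(open('l5.pkl','rb'))
S=atz(p,(195.3,293.8),.034);e=s['ee_pos'];print(S)
print((s['ee_rot'].T@(S-e))*1000)
# side/scene relative
print('side rel',atz(d,(300.7,265.8),.034)-atz(d,(348.5,249.5),.08),'scene rel',atz(c,(308.5,269),.034)-atz(c,(344.8,238.3),.08), 'wrist rel',S-e)
E
```

```text
[ 0.4941 -0.3336  0.034 ]
[-92.1263  48.7634 126.7292]
side rel [-0.105   0.0053 -0.046 ] scene rel [-0.104   0.0063 -0.046 ] wrist rel [-0.1043  0.0039 -0.1266]
```

Request:
servo_tool([
  {"translation":[-9.2,4.8,0],"spin":0},
  {"translation":[-9.2,4.8,0],"spin":0},
  {"translation":[-9.2,4.8,0],"spin":0},
  {"translation":[-9.2,4.8,0],"spin":0},
  {"translation":[-9.2,4.8,0],"spin":0},
  {"translation":[-9.2,4.8,0],"spin":0},
  {"translation":[-9.2,4.8,0],"spin":0},
  {"translation":[-9.2,4.8,0],"spin":0},
  {"translation":[-9.4,4.8,0],"spin":0},
  {"translation":[-9.4,4.8,0],"spin":0},
  {"translation":[0,0,10],"spin":0},
  {"translation":[0,0,10],"spin":0},
  {"translation":[0,0,10],"spin":0},
  {"translation":[0,0,2],"spin":0},
  {"translation":[0,0,0],"spin":0},
  {"translation":[0,0,0],"spin":0},
  {"translation":[0,0,0],"spin":0},
])

```text
time: 11.6
ee_pos: [0.495, -0.333, 0.1297]
ee_rot: [[0.866, -0.5, 0.001], [-0.5, -0.866, -0.0], [0.001, -0.0, -1.0]]
wrist_force: [0.3, -0.6, -1.3]
opening: 0.0117
```

```bash
cat > v.py <<'E'
from h import *
import sys,pickle
np.set_printoptions(precision=4,suppress=True)
def views(tag,X,w=50):
    s=state();print(s['time'],s['ee_pos'],s['opening'],s['wrist_force'],s['moment'])
    P={n:read_camera(n) for n in('wrist','side','scene')}
    pickle.dump((s,P),open(tag+'.pkl','wb'))
    o=[]
    for n in('side','scene'):
        u,v=map(int,proj(P[n],X));u0=max(0,u-w);v0=max(0,v-w);print(n,'crop origin',u0,v0,'scale',400/(2*w))
        o.append(cv2.resize(P[n]['color'][v0:v0+2*w,u0:u0+2*w],(400,400),interpolation=cv2.INTER_CUBIC))
    cv2.imwrite(f'pics/{tag}_ss.png',np.hstack(o));cv2.imwrite(f'pics/{tag}_w.png',P['wrist']['color'])
    return s,P
E
python3 - <<'E'
from v import *
views('a6',[.494,-.333,.045])
E
```

```text
11.6 [ 0.495  -0.333   0.1297] 0.011746216834295383 [ 0.3303 -0.6011 -1.272 ] [-0.0253  0.0019  0.0027]
side crop origin 249 212 scale 4.0
scene crop origin 257 216 scale 4.0
```

View pics/a6_ss.png

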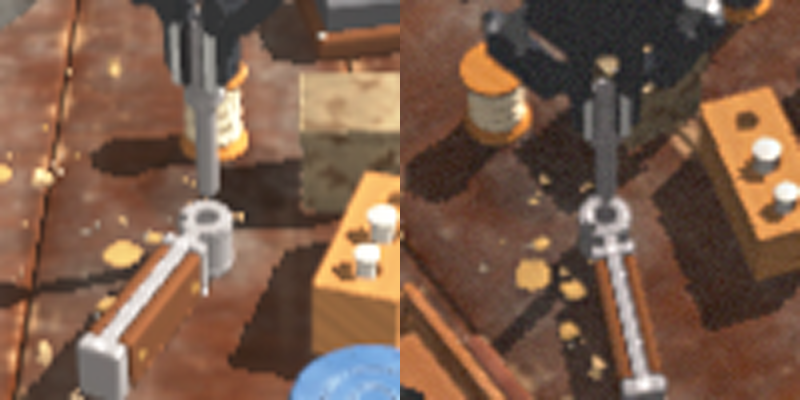

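View pics/a6_w.png

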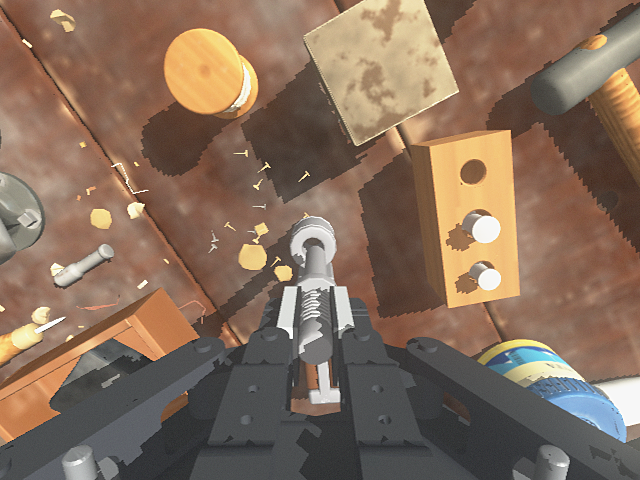

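```bash
cat > ov.py <<'E'
from h import *
import pickle,sys
def ov(tag,X,z,rs,box,f,out,cam='wrist'):
    s,P=pickle.load(open(tag+'.pkl','rb'));p=P[cam]
    x0,y0,x1,y1=box
    im=cv2.resize(p['color'][y0:y1,x0:x1],None,fx=f,fy=f,interpolation=cv2.INTER_CUBIC)
    for r in rs:
        pts=np.array([proj(p,[X[0]+r*np.cos(t),X[1]+r*np.sin(t),z]) for t in np.linspace(0,6.28,60)])
        cv2.polylines(im,[((pts-[x0-.5,y0-.5])*f-.5).astype(int)],True,(0,0,255),1)
    cv2.imwrite(out,im)
E
python3 - <<'E'
from ov import *
s,P=pickle.load(open('a6.pkl','rb'));e=s['ee_pos']
ov('a6',e,.034,[.016,.0072],(265,200,365,300),6,'pics/ov6.png')
E
```

```text
(no output)
```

View pics/ov6.png

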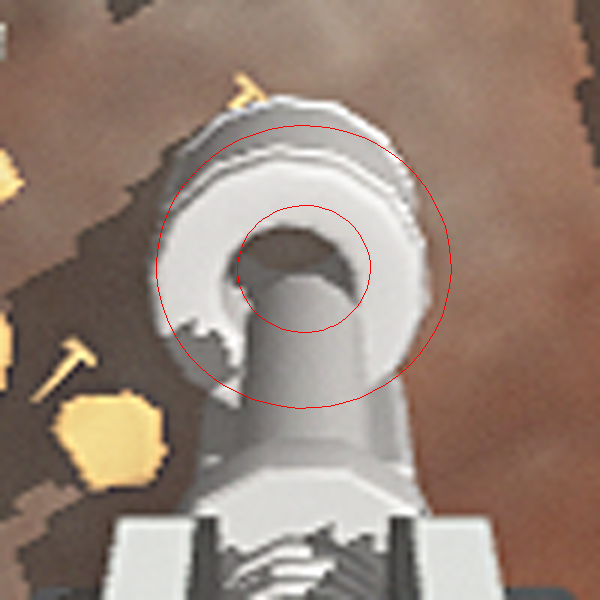

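```bash
python3 - <<'E'
from h import *
import pickle
np.set_printoptions(precision=4,suppress=True)
s,P=pickle.load(open('a6.pkl','rb'))
print(atz(P['side'],(301,266),.034)-atz(P['side'],(300.75,259.5),.049))
print(atz(P['scene'],(308.75,269.25),.034)-atz(P['scene'],(308.25,266),.049))
p=P['wrist'];print(atz(p,(265+291/6,200+284/6),.034)-s['ee_pos'])
# nose bottom outline
for z in (.049,.055):
  pts=np.array([proj(p,[s['ee_pos'][0]+.0045*np.cos(t),s['ee_pos'][1]+.0045*np.sin(t),z]) for t in np.linspace(0,6.28,60)]);pts=(pts-[265,200])*6;print(z,pts.min(0),pts.max(0))
E
```

```text
[ 0.0002 -0.004  -0.015 ]
[ 0.0013 -0.0001 -0.015 ]
[-0.0019 -0.0011 -0.0957]
0.049 [257.9434 266.8371] [346.0107 350.7962]
0.055 [256.9946 284.1616] [347.3677 370.1134]
```

Request:
servo_tool([
  {"translation":[-1.2,1.4,5],"spin":0},
  {"translation":[0,0,5],"spin":0},
  {"translation":[0,0,0],"spin":0},
  {"translation":[0,0,0],"spin":0},
  {"translation":[0,0,0],"spin":0},
])

```text
time: 12.25
ee_pos: [0.493, -0.3336, 0.1194]
ee_rot: [[0.866, -0.5, 0.0], [-0.5, -0.866, -0.0], [0.0, -0.0, -1.0]]
wrist_force: [-0.0, -0.2, -0.7]
opening: 0.0117
```

```bash
python3 - <<'E'
from v import *
from ov import ov
s,P=views('a7',[.494,-.333,.045],30)
ov('a7',s['ee_pos'],.034,[.015,.0072],(265,200,365,300),6,'pics/ov7.png')
E
```

```text
12.25 [ 0.493  -0.3336  0.1194] 0.011723576640999057 [-0.008  -0.2047 -0.7006] [-0.0328  0.0505 -0.0101]
side crop origin 269 232 scale 6.666666666666667
scene crop origin 277 236 scale 6.666666666666667
```

View pics/a7_ss.png

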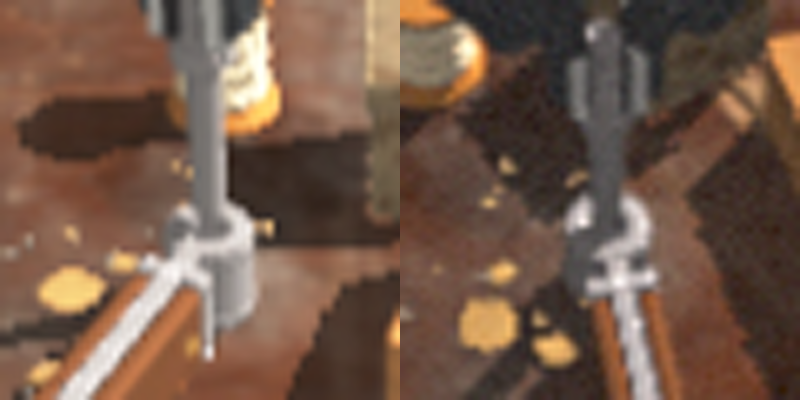

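View pics/ov7.png

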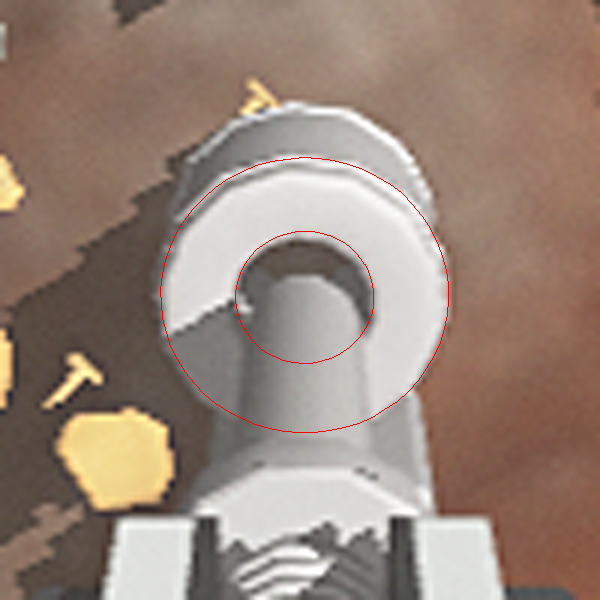

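Nose 4 mm above the mouth: the wrist overlay shows the sleeve ring at about (305,300) in the crop, against the predicted axis at (305,295). The nose is inside the bore outline, so I'm lowering it.

Request:
servo_tool([
  {"translation":[0,0.4,3],"spin":0},
  {"translation":[0,0,3],"spin":0},
  {"translation":[0,0,3],"spin":0},
  {"translation":[0,0,3],"spin":0},
  {"translation":[0,0,0],"spin":0},
  {"translation":[0,0,0],"spin":0},
])

```text
time: 13.0
ee_pos: [0.4927, -0.3339, 0.1072]
ee_rot: [[0.866, -0.5, -0.0], [-0.5, -0.866, 0.0], [-0.0, 0.0, -1.0]]
wrist_force: [0.5, 0.3, 0.2]
opening: 0.0113
```

Request:
servo_tool([
  {"translation":[0,0,3],"spin":0},
  {"translation":[0,0,3],"spin":0},
  {"translation":[0,0,3],"spin":0},
  {"translation":[0,0,3],"spin":0},
  {"translation":[0,0,0],"spin":0},
  {"translation":[0,0,0],"spin":0},
])

```text
time: 13.6
ee_pos: [0.4927, -0.3339, 0.0953]
ee_rot: [[0.866, -0.5, -0.0], [-0.5, -0.866, 0.0], [-0.0, 0.0, -1.0]]
wrist_force: [0.7, -0.0, -1.3]
opening: 0.0118
```

```bash
python3 - <<'E'
from v import *
s,P=views('a8',[.494,-.333,.045],30)
E
```

```text
13.6 [ 0.4927 -0.3339  0.0953] 0.011777864413630953 [ 0.7321 -0.0363 -1.2537] [-0.0515  0.0061 -0.0472]
side crop origin 269 232 scale 6.666666666666667
scene crop origin 277 236 scale 6.666666666666667
```

View pics/a8_ss.png

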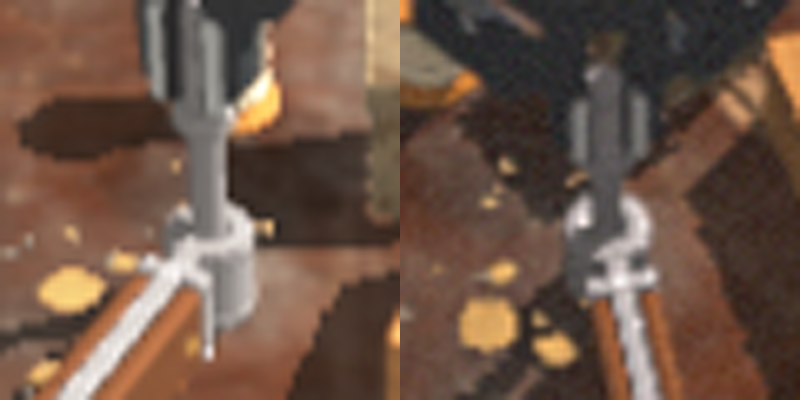

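View pics/a8_w.png

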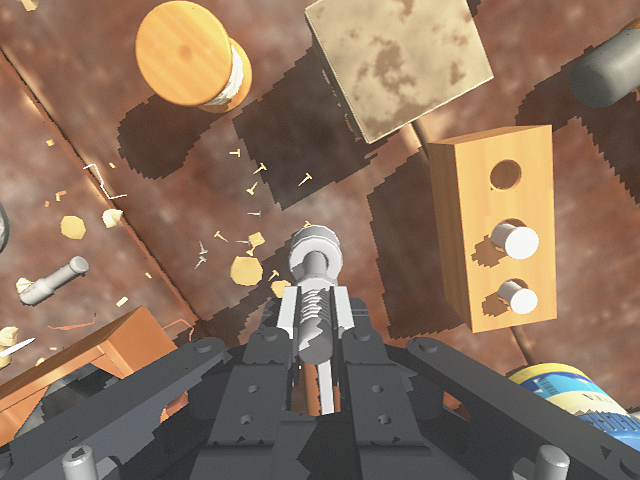

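Inserted about 20 mm with no contact force. Lowering the last 12 mm, then letting go.

Request:
servo_tool([
  {"translation":[0,0,3],"spin":0},
  {"translation":[0,0,3],"spin":0},
  {"translation":[0,0,3],"spin":0},
  {"translation":[0,0,2],"spin":0},
  {"translation":[0,0,1],"spin":0},
  {"translation":[0,0,0],"spin":0},
  {"translation":[0,0,0],"spin":0},
])

```text
time: 14.45
ee_pos: [0.4928, -0.3339, 0.0834]
ee_rot: [[0.866, -0.5, 0.0], [-0.5, -0.866, -0.0], [0.0, 0.0, -1.0]]
wrist_force: [0.2, 0.4, -1.1]
opening: 0.0116
```

Request:
servo_tool([
  {"translation":[0,0,0],"spin":0},
  {"translation":[0,0,0],"spin":0},
  {"translation":[0,0,0],"spin":0},
  {"translation":[0,0,0],"spin":0},
  {"translation":[0,0,0],"spin":0},
  {"translation":[0,0,0],"spin":0},
], grip=55)

```text
time: 15.05
ee_pos: [0.4928, -0.3339, 0.0834]
ee_rot: [[0.866, -0.5, 0.0], [-0.5, -0.866, -0.0], [0.0, 0.0, -1.0]]
wrist_force: [0.1, 0.1, 0.2]
opening: 0.0467
```

Request:
servo_tool([
  {"translation":[0,0,-10],"spin":0},
  {"translation":[0,0,-15],"spin":0},
  {"translation":[0,0,-15],"spin":0},
  {"translation":[0,0,-15],"spin":0},
  {"translation":[0,0,-15],"spin":0},
  {"translation":[0,0,-10],"spin":0},
  {"translation":[0,0,0],"spin":0},
  {"translation":[0,0,0],"spin":0},
])

```text
time: 15.85
ee_pos: [0.4926, -0.3339, 0.1631]
ee_rot: [[0.866, -0.5, -0.0], [-0.5, -0.866, -0.0], [-0.0, 0.0, -1.0]]
wrist_force: [0.3, -0.5, 0.0]
opening: 0.0469
```

```bash
python3 - <<'E'
from v import *
s,P=views('a9',[.494,-.333,.045],40)
for t in('holder_grip','sleeve_top','set_shank'):
    for r in spot_point(P['wrist'],t)[:2]: print(t,r)
E
```

```text
15.85 [ 0.4926 -0.3339  0.1631] 0.04690758383159892 [ 0.2512 -0.4769  0.013 ] [ 0.0477 -0.0312  0.0262]
side crop origin 259 222 scale 5.0
scene crop origin 267 226 scale 5.0
holder_grip {'location': [319.8, 304.9], 'confidence': 0.6}
sleeve_top {'location': [316.2, 232.8], 'confidence': 0.88}
sleeve_top {'location': [239.1, 84.4], 'confidence': 0.71}
set_shank {'location': [313.3, 257.4], 'confidence': 0.58}
set_shank {'location': [312.5, 233.0], 'confidence': 0.37}
```

View pics/a9_ss.png

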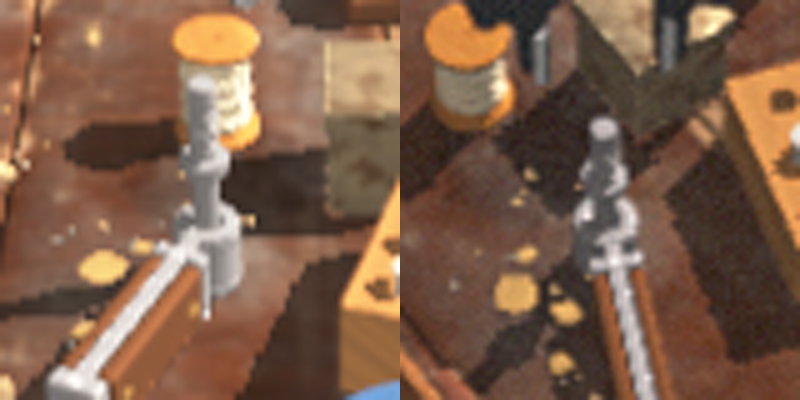

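View pics/a9_w.png

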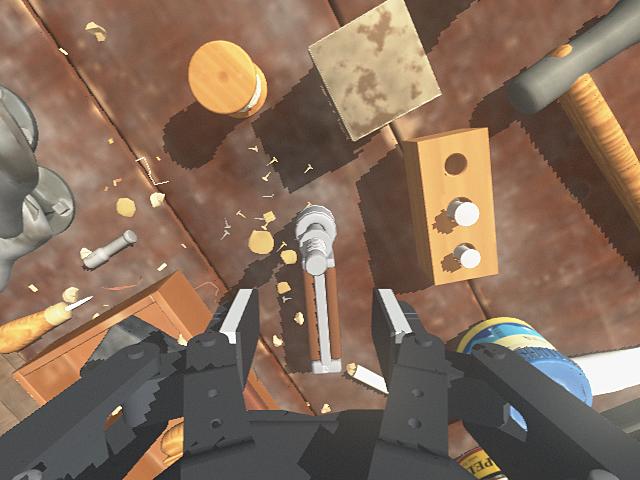

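```bash
python3 - <<'E'
from h import *
import pickle
np.set_printoptions(precision=4,suppress=True)
s,P=pickle.load(open('a9.pkl','rb'));p=P['wrist']
S=np.array([.4925,-.334])
for z in(.026,.03,.034):
    T=atz(p,(326.3,367),z)[:2];B=atz(p,(319.5,263),z)[:2]
    d=S-T;print(z,T,np.linalg.norm(d),np.degrees(np.arctan2(d[1],d[0])),'collar bar',B)
im=cv2.resize(p['color'][200:390,260:380],None,fx=3.1,fy=3.1,interpolation=cv2.INTER_CUBIC);cv2.imwrite('pics/c9.png',im)
E
```

```text
0.026 [ 0.4403 -0.4434] 0.12126178885802598 64.49812976622812 collar bar [ 0.4818 -0.3593]
0.03 [ 0.4416 -0.441 ] 0.11846623381297838 64.53203590950062 collar bar [ 0.4824 -0.358 ]
0.034 [ 0.4428 -0.4385] 0.11567072225966202 64.56758094224482 collar bar [ 0.4831 -0.3568]
```

View pics/c9.png

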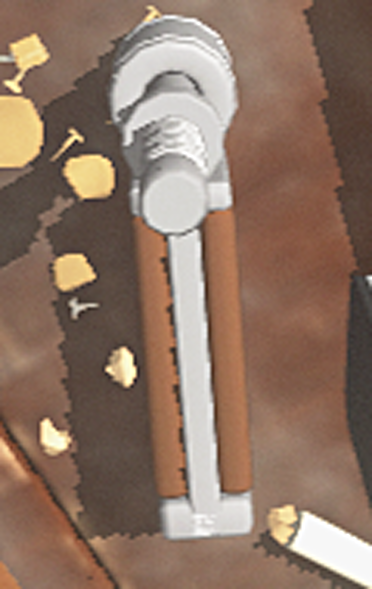

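The set stands in the sleeve with the gripper clear of it (head at wrist (316,262)). The handle runs from (319,263) to (326,367), which gives a holder yaw of 64.5°. Moving over the handle.

Request:
servo_tool([
  {"translation":[0,0,0],"spin":-0.0785},
  {"translation":[0,12.6,0],"spin":0},
  {"translation":[0,12.6,0],"spin":0},
  {"translation":[0,12.6,0],"spin":0},
  {"translation":[0,12.6,0],"spin":0},
  {"translation":[0,12.6,0],"spin":0},
  {"translation":[0,0,10],"spin":0},
  {"translation":[0,0,15],"spin":0},
  {"translation":[0,0,15],"spin":0},
  {"translation":[0,0,10],"spin":0},
  {"translation":[0,0,0],"spin":0},
  {"translation":[0,0,0],"spin":0},
  {"translation":[0,0,0],"spin":0},
], grip=55)

```text
time: 17.45
ee_pos: [0.4661, -0.3908, 0.114]
ee_rot: [[0.902, -0.431, 0.001], [-0.431, -0.902, -0.001], [0.001, 0.0, -1.0]]
wrist_force: [1.1, -0.9, 0.8]
opening: 0.047
```

```bash
python3 - <<'E'
from v import *
s,P=views('a10',[.48,-.35,.08],50)
p=P['wrist'];e=s['ee_pos'];R=s['ee_rot']
im=p['color'].copy()
for a in (-.05,.05): 
    q=[proj(p,[*(e+R[:,1]*t+R[:,0]*k)[:2],.03]) for t in(-.07,.06) for k in (0,)]
cv2.line(im,*[tuple(int(x) for x in y) for y in q],(0,0,255),1)
for sg in(-1,1):
    q=[proj(p,[*(e+R[:,1]*t+R[:,0]*sg*.013)[:2],.02]) for t in(-.04,.04)]
    cv2.line(im,*[tuple(int(x) for x in y) for y in q],(255,0,0),1)
cv2.imwrite('pics/a10_o.png',im)
E
```

```text
17.45 [ 0.4661 -0.3908  0.114 ] 0.04704423748011253 [ 1.0698 -0.8647  0.7813] [-0.0368  0.0063  0.0031]
side crop origin 242 204 scale 4.0
scene crop origin 257 215 scale 4.0
```

View pics/a10_o.png

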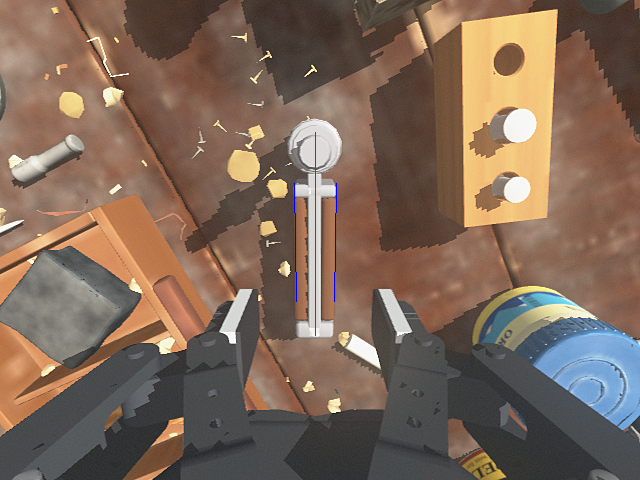

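View pics/a10_ss.png

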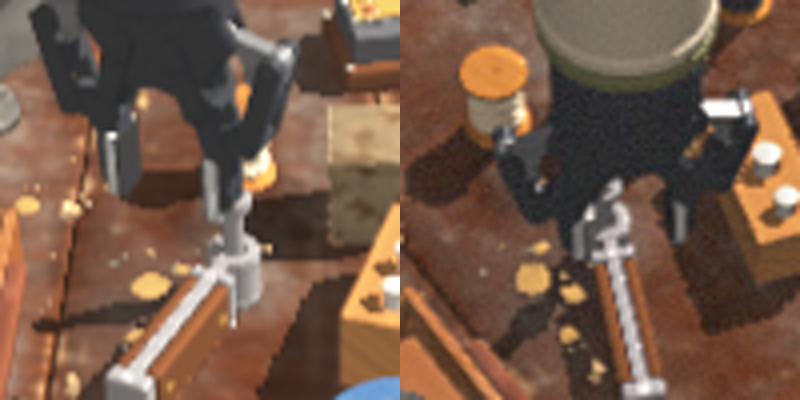

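The wrist overlay shows the handle edges and tang (315,130–330) lying on the predicted lines, so the jaws are square to the handle. Going down.

Request:
servo_tool([
  {"translation":[-0.4,0,12],"spin":0},
  {"translation":[0,0,12],"spin":0},
  {"translation":[0,0,12],"spin":0},
  {"translation":[0,0,12],"spin":0},
  {"translation":[0,0,12],"spin":0},
  {"translation":[0,0,12],"spin":0},
  {"translation":[0,0,10],"spin":0},
  {"translation":[0,0,8],"spin":0},
  {"translation":[0,0,5],"spin":0},
  {"translation":[0,0,5],"spin":0},
  {"translation":[0,0,3],"spin":0},
  {"translation":[0,0,0],"spin":0},
  {"translation":[0,0,0],"spin":0},
])

```text
time: 18.9
ee_pos: [0.4654, -0.3907, 0.0106]
ee_rot: [[0.902, -0.431, 0.0], [-0.431, -0.902, -0.0], [0.0, 0.0, -1.0]]
wrist_force: [-1.0, -0.5, 0.1]
opening: 0.047
```

Request:
servo_tool([
  {"translation":[0,0,0],"spin":0},
  {"translation":[0,0,0],"spin":0},
  {"translation":[0,0,0],"spin":0},
  {"translation":[0,0,0],"spin":0},
  {"translation":[0,0,0],"spin":0},
  {"translation":[0,0,0],"spin":0},
  {"translation":[0,0,0],"spin":0},
], grip=0)

```text
time: 19.6
ee_pos: [0.4656, -0.3909, 0.0109]
ee_rot: [[0.902, -0.431, 0.001], [-0.431, -0.902, -0.001], [0.001, 0.0, -1.0]]
wrist_force: [-0.2, 0.2, 5.3]
opening: 0.026
```

```bash
python3 - <<'E'
from v import *
s,P=views('a11',[.48,-.35,.06],40)
E
```

```text
19.6 [ 0.4656 -0.3909  0.0109] 0.026020826846616784 [-0.1904  0.1796  5.324 ] [0.0435 0.0808 0.0407]
side crop origin 252 221 scale 5.0
scene crop origin 267 230 scale 5.0
```

View pics/a11_w.png

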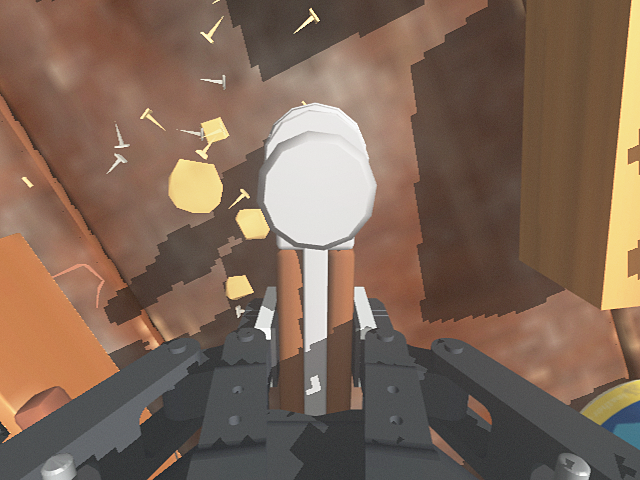

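View pics/a11_ss.png

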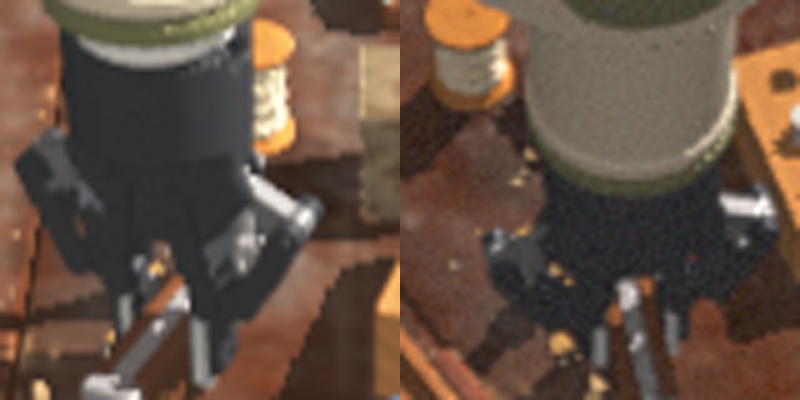

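Gripped at 26.0 mm, the full handle width, with the set still standing in the sleeve at wrist (317,190). Lifting.

Request:
servo_tool([
  {"translation":[0,0,-2],"spin":0},
  {"translation":[0,0,-4],"spin":0},
  {"translation":[0,0,-6],"spin":0},
  {"translation":[0,0,-8],"spin":0},
  {"translation":[0,0,-10],"spin":0},
  {"translation":[0,0,-14],"spin":0},
  {"translation":[0,0,-14],"spin":0},
  {"translation":[0,0,-14],"spin":0},
  {"translation":[0,0,-14],"spin":0},
  {"translation":[0,0,-14],"spin":0},
  {"translation":[0,0,-14],"spin":0},
  {"translation":[0,0,-14],"spin":0},
  {"translation":[0,0,-14],"spin":0},
  {"translation":[0,0,-8],"spin":0},
  {"translation":[0,0,0],"spin":0},
  {"translation":[0,0,0],"spin":0},
  {"translation":[0,0,0],"spin":0},
])

```text
time: 21.45
ee_pos: [0.4648, -0.3903, 0.1594]
ee_rot: [[0.902, -0.431, -0.001], [-0.431, -0.902, 0.001], [-0.001, -0.0, -1.0]]
wrist_force: [-0.4, 1.0, -3.9]
opening: 0.0258
```

```bash
python3 - <<'E'
from v import *
s,P=views('a12',[.48,-.35,.16],50)
for n in P:
    for r in spot_point(P[n],'rivet_top')[:2]+spot_point(P[n],'anvil')[:1]: print(n,r)
E
```

```text
21.45 [ 0.4648 -0.3903  0.1594] 0.025786658128472615 [-0.4045  0.9671 -3.8854] [-0.0395 -0.0163 -0.0273]
side crop origin 240 172 scale 4.0
scene crop origin 257 194 scale 4.0
side {'location': [356.5, 199.0], 'confidence': 0.98}
side {'location': [343.5, 217.2], 'confidence': 0.77}
scene {'location': [292.0, 174.8], 'confidence': 0.83}
scene {'location': [284.2, 192.6], 'confidence': 0.93}
```

View pics/a12_w.png

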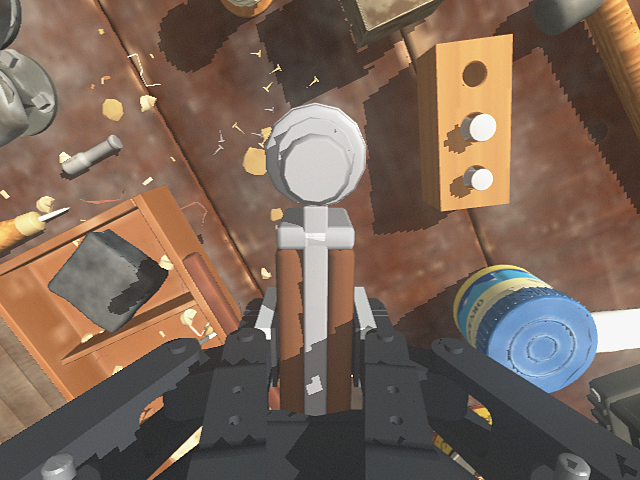

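View pics/a12_ss.png

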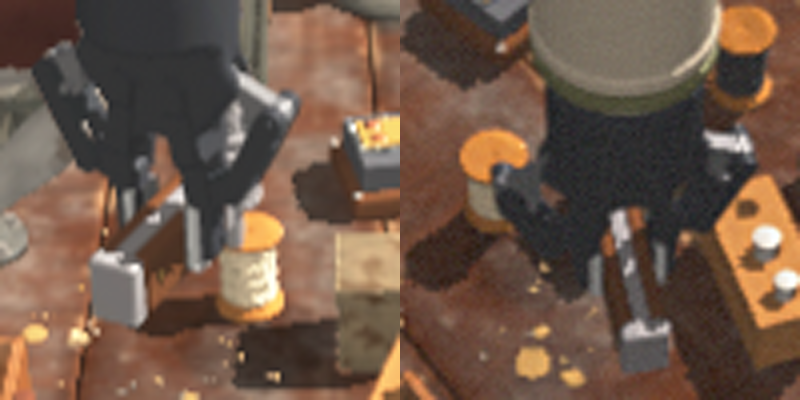

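```bash
python3 - <<'E'
from v import *
s,P=pickle.load(open('a12.pkl','rb'))
c,d=P['scene'],P['side']
print('shade',tri([ray(c,(245,32)),ray(d,(348,48))]))
print('base',tri([ray(c,(231,138)),ray(d,(341,169))]))
print('rivet',tri([ray(c,(292,174.8)),ray(d,(356.5,199))]),atz(c,(292,174.8),.053),atz(d,(356.5,199),.053))
o=[cv2.resize(P[n]['color'][v-45:v+45,u-45:u+45],(400,400),interpolation=cv2.INTER_CUBIC) for n,u,v in(('scene',288,180),('side',348,205))]
cv2.imwrite('pics/riv12.png',np.hstack(o))
E
```

```text
shade (array([0.6182, 0.0687, 0.4139]), [np.float64(2.5799524564784546), np.float64(2.5799524564786127)])
base (array([0.6115, 0.2165, 0.0074]), [np.float64(9.12531667246173), np.float64(9.125316672461816)])
rivet (array([ 0.64  , -0.0663,  0.0531]), [np.float64(4.468976310673483), np.float64(4.4689763106734866)]) [ 0.6352 -0.0697  0.053 ] [ 0.6438 -0.0598  0.053 ]
```

View pics/riv12.png

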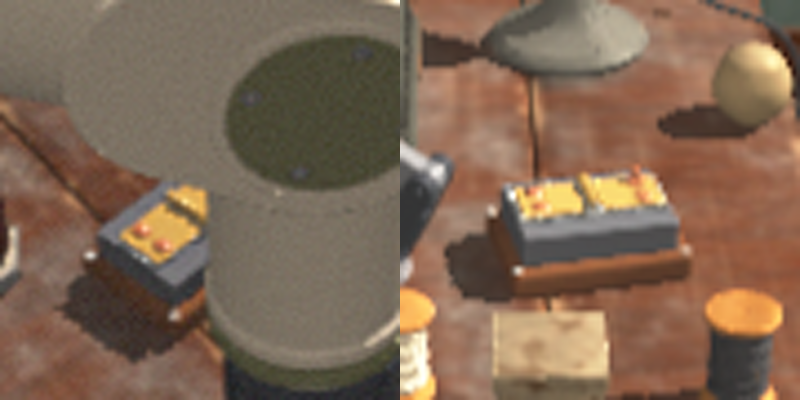

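```bash
python3 - <<'E'
from v import *
s,P=pickle.load(open('a12.pkl','rb'))
out=[]
for n,(x0,y0,x1,y1) in (('scene',(150,0,300,160)),('side',(290,0,410,128))):
    p=P[n];f=3.2 if n=='side' else 2.6
    out.append(cv2.resize(p['color'][y0:y1,x0:x1],(390,416),interpolation=cv2.INTER_CUBIC)); print(n,390/(x1-x0),416/(y1-y0))
cv2.imwrite('pics/lamp.png',np.hstack(out))
for n in('scene','side'):
    print(search_frame(P[n],'bench_lamp')[:1],spot_point(P[n],'bench_lamp')[:1])
    print(search_frame(P[n],'anvil')[:1])
E
```

```text
scene 2.6 2.6
side 3.25 3.25
[{'rect': [225.1, 40.8, 106.1, 78.5], 'confidence': 0.95}] [{'location': [283.4, 245.1], 'confidence': 0.27}]
[{'rect': [275.3, 195.3, 32.2, 33.4], 'confidence': 0.6}]
[{'rect': [343.5, 279.4, 36.7, 42.6], 'confidence': 0.52}] [{'location': [333.7, 256.2], 'confidence': 0.49}]
[{'rect': [344.1, 212.1, 48.9, 30.9], 'confidence': 0.86}]
```

View pics/lamp.png

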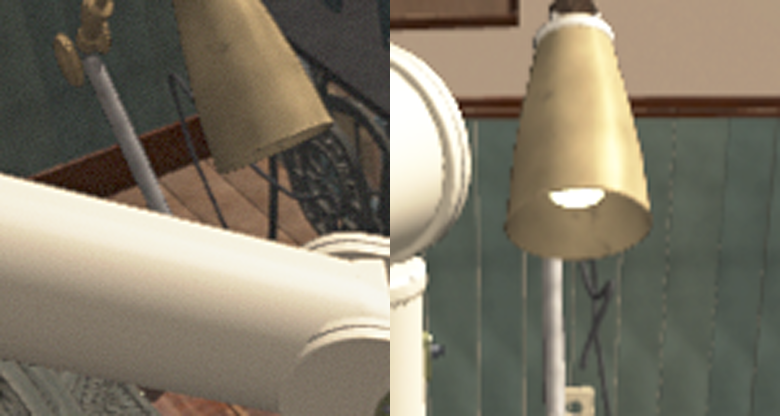

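```bash
python3 - <<'E'
from v import *
s,P=pickle.load(open('a12.pkl','rb'))
c,d=P['scene'],P['side']
print(tri([ray(c,(255,56.5)),ray(d,(348,67))]))
print('left',tri([ray(c,(232.7,65)),ray(d,(326,66))]),'right',tri([ray(c,(277.7,47.7)),ray(d,(370,65))]))
# spec box fit: origin (ox,oy): corners project
for oy in (.05,.1,.15,.2):
    print(oy,'side rim right-low', np.round(proj(d,[.618,oy-.12,.34]),0),'scene',np.round(proj(c,[.618,oy-.12,.34]),0),'top far side',np.round(proj(d,[.618,oy+.14,.55]),0))
E
```

```text
(array([0.615 , 0.0267, 0.376 ]), [np.float64(4.302638903119571), np.float64(4.302638903119604)])
left (array([0.5587, 0.0295, 0.3765]), [np.float64(6.623857011226565), np.float64(6.623857011226713)]) right (array([0.6688, 0.0134, 0.3842]), [np.float64(3.1250255647554837), np.float64(3.1250255647553598)])
0.05 side rim right-low [350.  94.] scene [282.  88.] top far side [345. -16.]
0.1 side rim right-low [349.  88.] scene [269.  78.] top far side [344. -18.]
0.15 side rim right-low [347.  83.] scene [258.  68.] top far side [343. -19.]
0.2 side rim right-low [346.  78.] scene [246.  58.] top far side [342. -21.]
```

```bash
python3 - <<'E'
from v import *
s,P=pickle.load(open('a12.pkl','rb'))
print(s['qpos'])
cv2.imwrite('pics/full12.png',cv2.resize(np.hstack([P['scene']['color'],P['side']['color']]),(800,300),interpolation=cv2.INTER_AREA))
E
```

```text
[ 52.8804  21.4616 -21.4594  91.4054   8.2486  68.7772   4.2512]
```

View pics/full12.png

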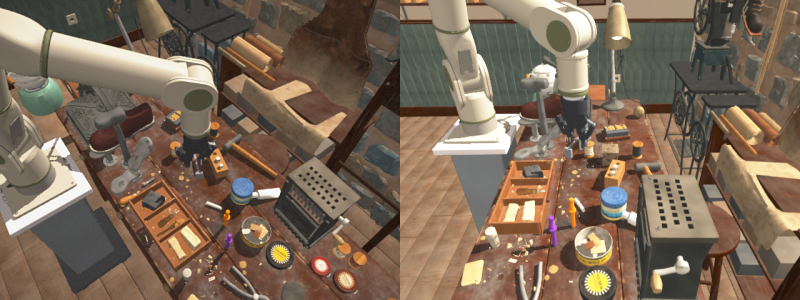

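The set now hangs by its collar at wrist (315,165). The lamp shade rim comes out near (0.615, 0.025, 0.376), with its nearest edge at about y = -0.015. I'll bring the holder in from the -y side, with its yaw turned to about 75° so the wrist stays clear of the shade.

Request:
servo_tool([
  {"translation":[1.6,-10.8,0],"spin":0},
  {"translation":[3.1,-21.6,0],"spin":0},
  {"translation":[3.1,-21.6,0],"spin":0},
  {"translation":[3.1,-21.6,0],"spin":0},
  {"translation":[3.1,-21.6,0],"spin":0},
  {"translation":[3.1,-21.6,0],"spin":0},
  {"translation":[3.1,-21.6,0],"spin":0},
  {"translation":[3.1,-21.6,0],"spin":0},
  {"translation":[3.1,-21.6,0],"spin":0},
  {"translation":[3.1,-21.6,0],"spin":0},
  {"translation":[3.1,-21.6,0],"spin":0},
  {"translation":[3.1,-21.6,0],"spin":0},
  {"translation":[1.6,-10.8,0],"spin":0},
  {"translation":[0,0,0],"spin":-0.06},
  {"translation":[0,0,0],"spin":-0.06},
  {"translation":[0,0,0],"spin":-0.063},
  {"translation":[0,0,0],"spin":0},
  {"translation":[0,0,0],"spin":0},
  {"translation":[0,0,0],"spin":0},
])

```text
time: 24.1
ee_pos: [0.6105, -0.1728, 0.1603]
ee_rot: [[0.965, -0.261, -0.0], [-0.261, -0.965, -0.0], [-0.0, 0.0, -1.0]]
wrist_force: [-0.9, 0.3, -4.3]
opening: 0.0257
```

```bash
python3 - <<'E'
from v import *
s,P=views('a13',[.63,-.08,.1],50)
print(s['qpos'])
for n in P:
    for r in spot_point(P[n],'rivet_top')[:2]: print(n,r,atz(P[n],r['location'],.053))
cv2.imwrite('pics/full13.png',cv2.resize(P['scene']['color'],(640,480)))
cv2.imwrite('pics/full13s.png',P['side']['color'])
E
```

```text
24.1 [ 0.6105 -0.1728  0.1603] 0.025726542700751698 [-0.8763  0.3402 -4.3497] [-0.0476 -0.0014  0.0042]
side crop origin 302 137 scale 4.0
scene crop origin 242 115 scale 4.0
[ 33.4477  25.8799 -28.7189  86.6448  12.8415  70.7643 -12.221 ]
wrist {'location': [308.4, 45.4], 'confidence': 0.68} [ 0.6374 -0.056   0.053 ]
side {'location': [355.2, 195.3], 'confidence': 0.91} [ 0.6421 -0.0386  0.053 ]
scene {'location': [290.4, 172.4], 'confidence': 0.76} [ 0.6371 -0.0595  0.053 ]
```

View pics/a13_w.png

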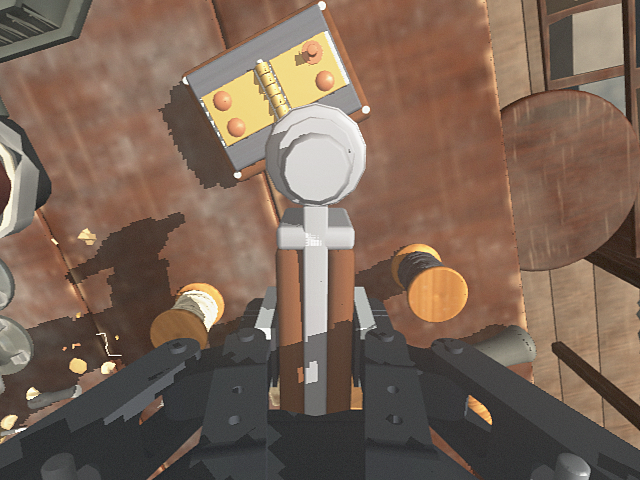

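View pics/full13.png

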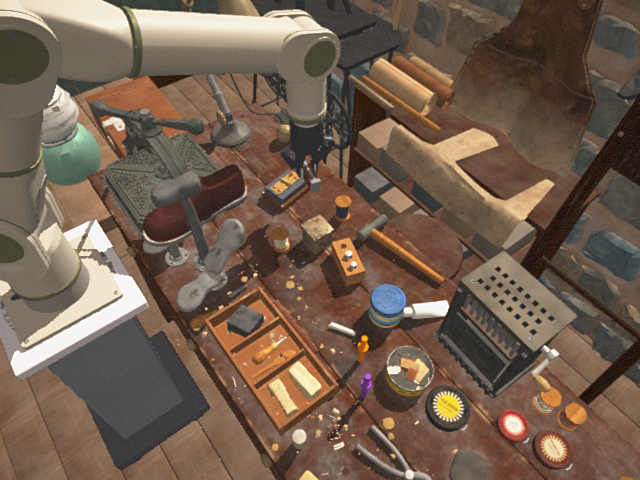

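View pics/full13s.png

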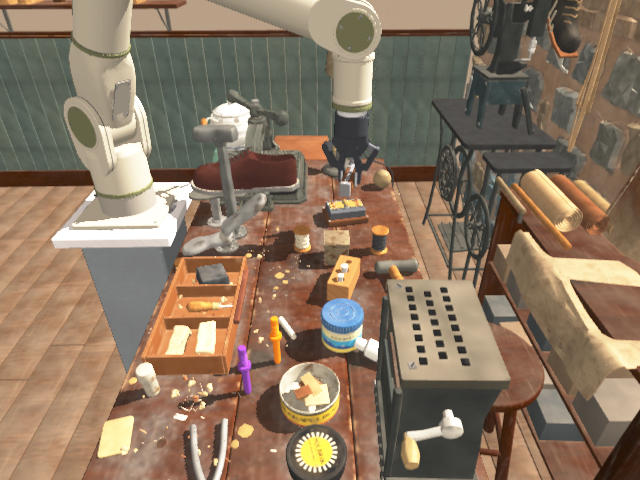

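```bash
python3 - <<'E'
from v import *
s,P=pickle.load(open('a13.pkl','rb'));p=P['wrist']
cv2.imwrite('pics/riv13.png',cv2.resize(p['color'][20:110,190:370],(800,400),interpolation=cv2.INTER_CUBIC))
E
```

```text
(no output)
```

View pics/riv13.png

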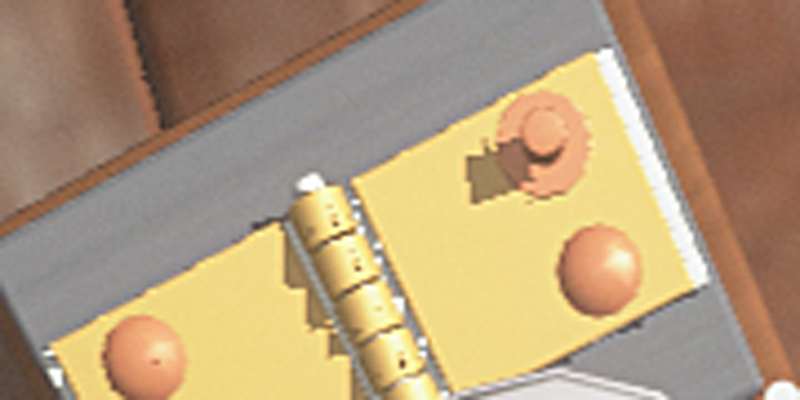

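View pics/a13_ss.png

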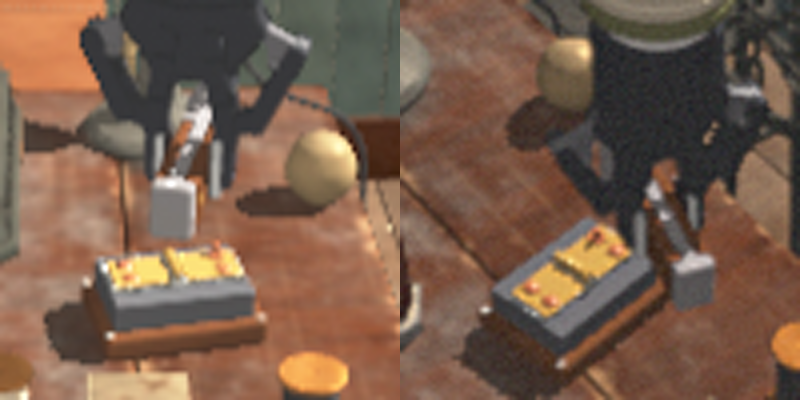

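```bash
python3 - <<'E'
from v import *
s,P=pickle.load(open('a13.pkl','rb'));p=P['wrist'];e=s['ee_pos'];R=s['ee_rot']
r=atz(p,(311.9,49.2),.053);w=atz(p,(311.7,52.1),.0445);print('rivet',r,w)
for nm,X in(('rivet',r),('washer',w)): print(nm,'tool',(R.T@(X-e))*1000)
cv2.imwrite('pics/h13.png',cv2.resize(p['color'][95:215,255:375],(600,600),interpolation=cv2.INTER_CUBIC))
ax=e-R[:,1]*.063
print('pred head px',proj(p,[ax[0],ax[1],.2284]),'collar top',proj(p,[ax[0],ax[1],.1904]),'sleeve',proj(p,[ax[0],ax[1],.1834]))
E
```

```text
rivet [ 0.6389 -0.0585  0.053 ] [ 0.6388 -0.0584  0.0445]
rivet tool [  -2.4172 -117.7573  107.3008]
washer tool [  -2.5939 -117.8518  115.8008]
pred head px [np.float64(319.6844924207643), np.float64(169.50935572069514)] collar top [np.float64(317.76751659113927), np.float64(157.03016635115296)] sleeve [np.float64(317.55455535700213), np.float64(155.64382463098156)]
```

View pics/h13.png

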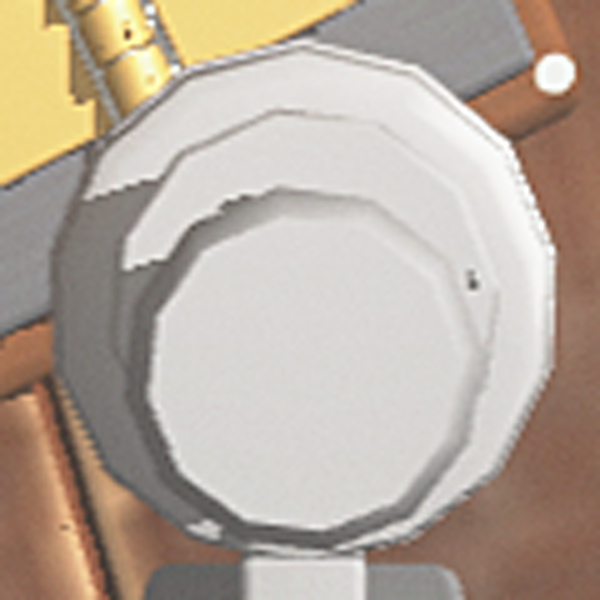

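The wrist view shows the standing rivet's pin at (312,49), with domes at (323,80), (221,100) and (236,127). The box and both spools haven't moved. Moving closer and lower to measure again.

Request:
servo_tool([
  {"translation":[-0.6,-5,4],"spin":0},
  {"translation":[-0.6,-6,6],"spin":0},
  {"translation":[-0.6,-6,6],"spin":0},
  {"translation":[-0.6,-5,6],"spin":0},
  {"translation":[0,0,3],"spin":0},
  {"translation":[0,0,0],"spin":0},
  {"translation":[0,0,0],"spin":0},
  {"translation":[0,0,0],"spin":0},
])

```text
time: 25.2
ee_pos: [0.6141, -0.1514, 0.1356]
ee_rot: [[0.966, -0.26, 0.0], [-0.26, -0.966, -0.0], [0.001, 0.0, -1.0]]
wrist_force: [-0.3, -0.2, -4.1]
opening: 0.0255
```

```bash
python3 - <<'E'
from v import *
s,P=views('a14',[.635,-.07,.09],40)
p=P['wrist'];e=s['ee_pos'];R=s['ee_rot']
h=e[2]-.0109
ax=e-R[:,1]*.063
print('pred head px',proj(p,[ax[0],ax[1],h+.079]),'collar top',proj(p,[ax[0],ax[1],h+.041]),'sleeve',proj(p,[ax[0],ax[1],h+.034]))
x0,y0=255,20
im=cv2.resize(p['color'][y0:y0+195,x0:x0+130],(400,600),interpolation=cv2.INTER_CUBIC)
cv2.imwrite('pics/c14.png',im)
E
```

```text
25.2 [ 0.6141 -0.1514  0.1356] 0.02554891354416851 [-0.3132 -0.2155 -4.0842] [-0.0439 -0.0232  0.0023]
side crop origin 314 148 scale 5.0
scene crop origin 251 125 scale 5.0
pred head px [np.float64(319.90192631168003), np.float64(169.85674064660188)] collar top [np.float64(317.8324094453204), np.float64(157.239174866582)] sleeve [np.float64(317.60251965991534), np.float64(155.83756778782174)]
```

View pics/c14.png

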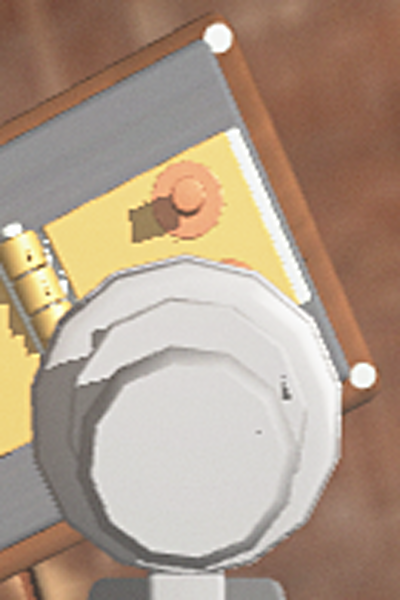

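View pics/a14_ss.png

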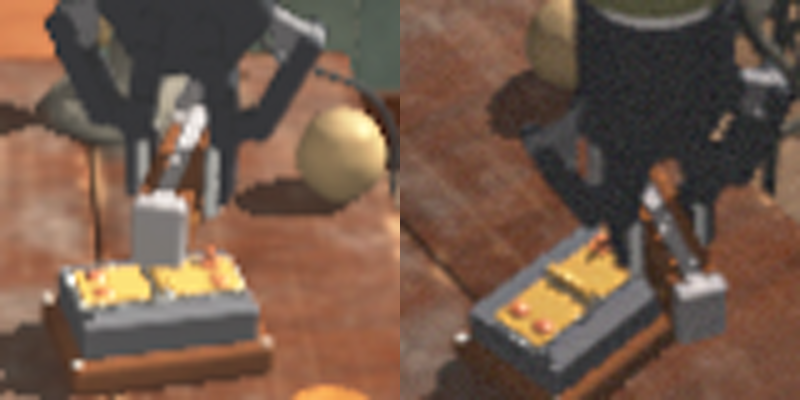

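```bash
python3 - <<'E'
from v import *
s,P=pickle.load(open('a14.pkl','rb'));p=P['wrist'];e=s['ee_pos'];R=s['ee_rot']
for nm,px,z in(('pin',(315.4,82.3),.053),('washer',(315.1,84.8),.0445)):
    X=atz(p,px,z);print(nm,X,(R.T@(X-e))*1000)
c=P['scene'];cr=c['color'][130:210,250:330]
cv2.imwrite('pics/sc14.png',cv2.resize(cr,(600,600),interpolation=cv2.INTER_CUBIC))
E
```

```text
pin [ 0.6388 -0.0581  0.053 ] [ -0.3837 -96.4729  82.5966]
washer [ 0.6386 -0.0583  0.0445] [ -0.5299 -96.2309  91.0965]
```

Request:
servo_tool([
  {"translation":[0,-4,0],"spin":0},
  {"translation":[0,-6,0],"spin":0},
  {"translation":[0,-6,0],"spin":0},
  {"translation":[0,-6,0],"spin":0},
  {"translation":[0,-6,0],"spin":0},
  {"translation":[0,-5,0],"spin":0},
  {"translation":[0,0,5],"spin":0},
  {"translation":[0,0,6],"spin":0},
  {"translation":[0,0,6],"spin":0},
  {"translation":[0,0,6],"spin":0},
  {"translation":[0,0,4],"spin":0},
  {"translation":[0,0,0],"spin":0},
  {"translation":[0,0,0],"spin":0},
  {"translation":[0,0,0],"spin":0},
  {"translation":[0,0,0],"spin":0},
])

```text
time: 26.85
ee_pos: [0.6227, -0.119, 0.1087]
ee_rot: [[0.966, -0.259, 0.001], [-0.259, -0.966, -0.0], [0.001, 0.0, -1.0]]
wrist_force: [0.7, 0.7, -3.4]
opening: 0.0254
```

```bash
python3 - <<'E'
from v import *
s,P=views('a15',[.639,-.058,.07],30)
print(s['joint_torque'])
e=s['ee_pos'];R=s['ee_rot'];ax=e-R[:,1]*.0633-R[:,0]*.00045;print('axis',ax)
for n in('scene','side'): print(n,'nose px',proj(P[n],[ax[0],ax[1],e[2]-.0389]),'rivet',proj(P[n],[.6388,-.0582,.053]))
cv2.imwrite('pics/full15.png',cv2.resize(np.hstack([P['scene']['color'][:260,150:450],P['side']['color'][:260,200:500]]),(800,347),interpolation=cv2.INTER_CUBIC))
E
```

```text
26.85 [ 0.6227 -0.119   0.1087] 0.025440565917153688 [ 0.7378  0.7345 -3.3794] [-0.0591  0.0391  0.0237]
side crop origin 324 163 scale 6.666666666666667
scene crop origin 260 137 scale 6.666666666666667
[  0.0117 -68.7808  -8.6594 -37.1664   0.0041  -0.0041   0.0002]
axis [ 0.6387 -0.0578  0.1087]
scene nose px [np.float64(290.3166861645044), np.float64(167.4007053579832)] rivet [np.float64(290.64321935087986), np.float64(171.85828328481497)]
side nose px [np.float64(354.766457559433), np.float64(193.19892085665685)] rivet [np.float64(354.59699198624935), np.float64(198.73384914468943)]
```

View pics/a15_ss.png

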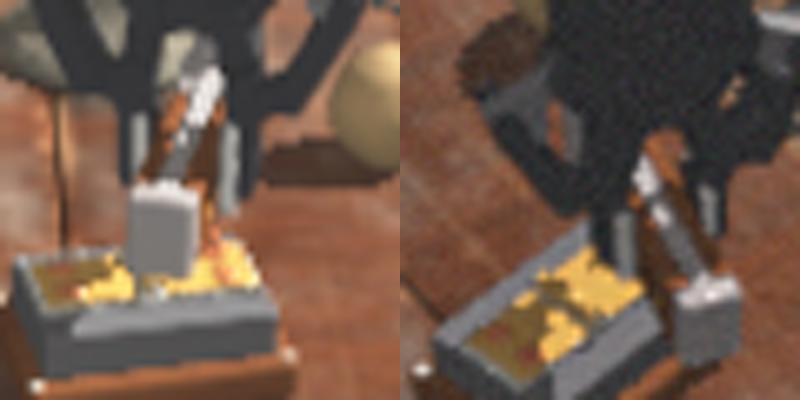

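View pics/a15_w.png

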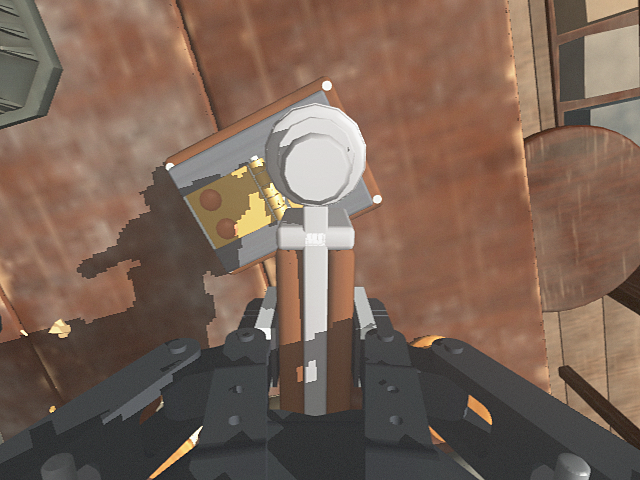

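View pics/full15.png

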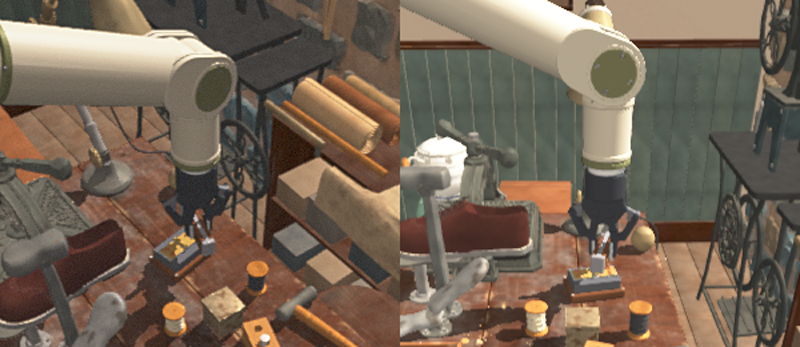

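Wrist view: the set covers the rivet, and the head is at (317,168) as predicted. The rivet estimate (0.639, -0.058) agrees with the scene and side cameras to within 1–2 px. Last adjustment: lower 6.3 mm, then settle.

Request:
servo_tool([
  {"translation":[0,0.4,2],"spin":0},
  {"translation":[0,0,2],"spin":0},
  {"translation":[0,0,2.3],"spin":0},
  {"translation":[0,0,0],"spin":0},
  {"translation":[0,0,0],"spin":0},
  {"translation":[0,0,0],"spin":0},
  {"translation":[0,0,0],"spin":0},
  {"translation":[0,0,0],"spin":0},
  {"translation":[0,0,0],"spin":0},
])

```text
time: 27.9
ee_pos: [0.6224, -0.1194, 0.1021]
ee_rot: [[0.966, -0.259, 0.0], [-0.259, -0.966, -0.0], [0.0, 0.0, -1.0]]
wrist_force: [0.1, -0.3, -4.7]
opening: 0.0255
```

```bash
python3 - <<'E'
from v import *
s,P=views('a16',[.639,-.058,.07],30)
e=s['ee_pos'];R=s['ee_rot'];ax=e-R[:,1]*.0633-R[:,0]*.00045;print('axis',ax[:2],'nose z',e[2]-.0389,s['joint_vel'])
p=P['wrist'];p0=pickle.load(open('a14.pkl','rb'))[1]['wrist']
o=[]
for n,(x0,y0) in (('wrist',(150,60)),):
    o=[cv2.resize(p['color'][60:300,150:410],(520,480),interpolation=cv2.INTER_CUBIC)]
cv2.imwrite('pics/c16.png',o[0])
s14,P14=pickle.load(open('a14.pkl','rb'));
cv2.imwrite('pics/w14b.png',P14['wrist']['color'])
E
```

```text
27.9 [ 0.6224 -0.1194  0.1021] 0.02549404025230443 [ 0.0623 -0.2742 -4.7389] [-0.0192  0.0449  0.0633]
side crop origin 324 163 scale 6.666666666666667
scene crop origin 260 137 scale 6.666666666666667
axis [ 0.6384 -0.0582] nose z 0.06316794685437144 [ 0.0939 -0.0191  0.0745  0.0321 -0.1097  0.0108 -0.145 ]
```

View pics/c16.png

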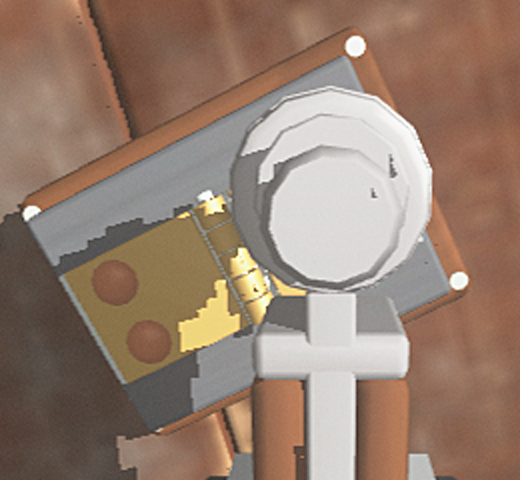

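View pics/w14b.png

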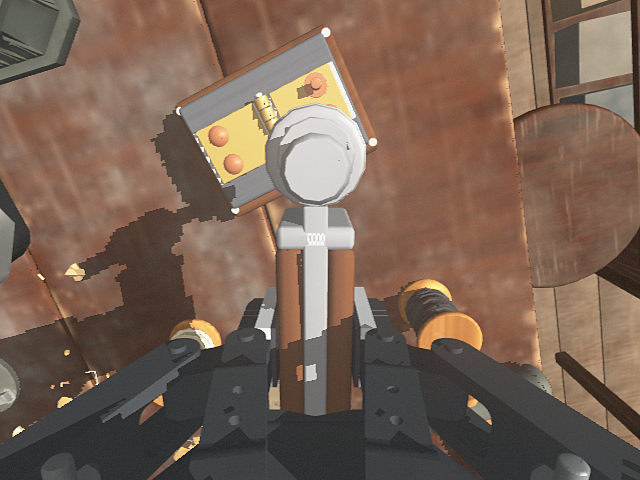

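View pics/a16_ss.png

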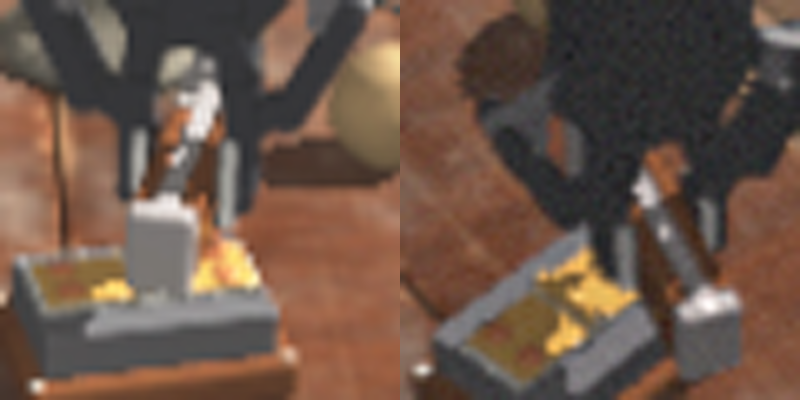

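```bash
python3 - <<'E'
from v import *
P14=pickle.load(open('a14.pkl','rb'))[1]['wrist'];P16=pickle.load(open('a16.pkl','rb'))[1]['wrist']
for z in(.012,.016):
    A=[atz(P14,u,z)[:2] for u in((326,33),(373,142),(179,111),(235,211))]
    B=[atz(P16,u,z)[:2] for u in((327.5,82.5),(379.5,200.5),(165.5,167))]
    c=np.mean(A,0);print(z,'centre',c,'len',np.linalg.norm(A[0]-A[2]),np.linalg.norm(A[0]-A[1]))
    x=(A[0]-A[2]+A[1]-A[3]);x/=np.linalg.norm(x);y=np.array([-x[1],x[0]])
    print('yaw',np.degrees(np.arctan2(x[1],x[0])),'rivet from anvil',c+.032*x+.009*y)
    cb=(B[1]+B[2])/2;print('centre16',cb,'rivet',cb+.032*x+.009*y)
E
```

```text
0.012 centre [ 0.6085 -0.0735] len 0.10733135868466989 0.07358383098389214
yaw 10.88185306633323 rivet from anvil [ 0.6382 -0.0586]
centre16 [ 0.6082 -0.074 ] rivet [ 0.638  -0.0592]
0.016 centre [ 0.6089 -0.0736] len 0.10566949788259865 0.07244449867805944
yaw 10.881853066333237 rivet from anvil [ 0.6386 -0.0588]
centre16 [ 0.6088 -0.0736] rivet [ 0.6385 -0.0588]
```

```bash
python3 - <<'E'
from h import *
print(arm.job_done()); s=state(); print(s['time'],s['ee_pos'],s['opening'])
E
```

```text
the job is handed in; nothing more can be done
None
the job is handed in; nothing more can be done
```

The set is hanging by its collar in the holder, and I'm holding it steady over the standing rivet, handed in at about 28 s. I took it from the rack, slid it nose down into the sleeve, let go, lifted the holder level by its handle and carried it over the box and spools.

**Aim:** the set's axis works out at (0.638, -0.058) m. I measured the rivet at (0.639, -0.058) directly and (0.6385, -0.059) from the anvil's corner studs, so the offset is under about 1 mm.

**Height:** the nose is worked out to be about 63 mm above the bench, roughly 1 cm above the rivet. The wrist force is about 4.7 N, about the weight being held, so I see no sign of contact.

**Neighbours:** the box and spools looked undisturbed after the carry.

**Checks that were weak or disagreed:**
- **Nose not seen:** no camera could see the nose at the end, so its position comes from the gripper pose and the known dimensions. The set's head and collar in the wrist picture matched this to about 0.5 mm.
- **Rivet finder:** the side camera's automatic rivet position scattered by up to about 2 cm in y. I relied on the close wrist views instead.
- **Lamp:** I estimated 2.5–4 cm between the arm and the lamp shade but didn't measure it.
- **Refused move:** one early move command was refused because of its format, and nothing moved.

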